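# Leak-test the enclosure covers

### The job

First turn the vacuum knob back to zero, its pointer at the green tick. With the vacuum still at zero, turn every aluminium cover over and set it mouth-down on the black test plate, each one centred over a suction port of its own; then turn the knob until its pointer is at the red mark. Leave the other things on the bench where they are.

Things in the scene. Friction and masses are not known exactly. Their poses are not given: they have to be found in the camera images.
- cover0: enclosure cover: square open aluminium shell, 56 x 56 mm, 46 mm tall, walls and closed end 4 mm thick, black seal round its mouth, grey square on its closed end. Origin: centre of the closed end's outer face; z points to the mouth (up at the start); x, y square to the flat sides. Two or three are present; an absent one reads None
- cover1: enclosure cover: square open aluminium shell, 56 x 56 mm, 46 mm tall, walls and closed end 4 mm thick, black seal round its mouth, grey square on its closed end. Origin: centre of the closed end's outer face; z points to the mouth (up at the start); x, y square to the flat sides. Two or three are present; an absent one reads None
- cover2: enclosure cover: square open aluminium shell, 56 x 56 mm, 46 mm tall, walls and closed end 4 mm thick, black seal round its mouth, grey square on its closed end. Origin: centre of the closed end's outer face; z points to the mouth (up at the start); x, y square to the flat sides. Two or three are present; an absent one reads None
- port0 (a point): suction port 0 of the test plate, a brass disc of 22 mm inside a yellow square outline; point on the plate's upper face, z up. The plate is a fixed black rubber slab 130 x 380 mm, 5 mm thick, x across and y along it; three ports in a row along y, 120 mm apart, port 1 in the middle
- port1 (a point): suction port 1 of the test plate, a brass disc of 22 mm inside a yellow square outline; point on the plate's upper face, z up. The plate is a fixed black rubber slab 130 x 380 mm, 5 mm thick, x across and y along it; three ports in a row along y, 120 mm apart, port 1 in the middle
- port2 (a point): suction port 2 of the test plate, a brass disc of 22 mm inside a yellow square outline; point on the plate's upper face, z up. The plate is a fixed black rubber slab 130 x 380 mm, 5 mm thick, x across and y along it; three ports in a row along y, 120 mm apart, port 1 in the middle
- vac_knob (a joint): black vacuum knob on top of the fixed blue regulator box (140 x 140 mm, 50 mm tall). 0 rad: pointer at the green zero tick (end stop); grows clockwise seen from above, to 4.4. A 52 mm disc with a bar grip 50 mm long, 14 wide and 34 tall on it (bar top 92 mm above the bench); a black pointer nose sticks out of one end of the bar, with a white stripe on the bar on that side
- knob_grip (a point): on the knob's axis at a good gripping height, 83 mm above the bench; its x axis runs along the bar grip, the pointer being at its -x end; turns with the knob
- pointer (a point): end of the knob's black pointer nose, 45 mm from the axis; turns with the knob
- zero_mark (a point): inner end of the long green tick on the dial: zero, 45 mm from the knob's axis, at the height of the pointer
- red_mark (a point): inner end of the red mark on the white dial, 45 mm from the knob's axis, at the height of the pointer: the test vacuum. Elsewhere on the scale from start to start
- carton: brown cardboard box 130 x 130 mm, 55 mm tall, a bystander. Origin at the underside
- tape_roll: yellow roll of tape, 90 mm across, 24 mm tall, a bystander. Origin at the underside
- jar: white jar with a red lid, 60 mm across, 70 mm tall, a bystander. Origin at the underside
- control_unit: black control unit 60 x 110 mm, 35 mm tall, a bystander. Origin at the underside
- steel_collar: steel collar 54 mm across, 20 mm tall, a bystander. Origin at the underside
- pliers: pliers with red handles, about 130 mm long, lying, a bystander. Origin at the underside
- screwdriver: screwdriver, lying, a bystander; x along it. Origin at the underside
There are look-alikes about, which are no part of the job. What is shaped like the cover1 but yellow is not meant. What is shaped like the part that bears vac_knob but pink is not meant.

How it is judged:
On the way, in this order (a step that is already met when the one before it is completed fails the run):
1. the vacuum knob is turned back to zero (value of joint vac_knob below 0.14 rad), for 0.2 s.
2. every cover is mouth-down over a port of its own, with the vacuum still at zero (angle between each of cover0, cover1, cover2's own z axis and vertical above 3 rad and ((horizontal distance between cover0 and port0 below 0.015 m and z of cover0 in the frame of port0 between 0.04 and 0.052 m) or (horizontal distance between cover0 and port1 below 0.015 m and z of cover0 in the frame of port1 between 0.04 and 0.052 m) or (horizontal distance between cover0 and port2 below 0.015 m and z of cover0 in the frame of port2 between 0.04 and 0.052 m)) and linear speed of each of cover0, cover1, cover2 below 0.02 m/s and ((horizontal distance between cover1 and port0 below 0.015 m and z of cover1 in the frame of port0 between 0.04 and 0.052 m) or (horizontal distance between cover1 and port1 below 0.015 m and z of cover1 in the frame of port1 between 0.04 and 0.052 m) or (horizontal distance between cover1 and port2 below 0.015 m and z of cover1 in the frame of port2 between 0.04 and 0.052 m)) and ((horizontal distance between cover2 and port0 below 0.015 m and z of cover2 in the frame of port0 between 0.04 and 0.052 m) or (horizontal distance between cover2 and port1 below 0.015 m and z of cover2 in the frame of port1 between 0.04 and 0.052 m) or (horizontal distance between cover2 and port2 below 0.015 m and z of cover2 in the frame of port2 between 0.04 and 0.052 m)) and value of joint vac_knob below 0.2 rad), for 0.2 s.
3. the knob's pointer is at the red mark (angle between each of cover0, cover1, cover2's own z axis and vertical above 3 rad and ((horizontal distance between cover0 and port0 below 0.015 m and z of cover0 in the frame of port0 between 0.04 and 0.052 m) or (horizontal distance between cover0 and port1 below 0.015 m and z of cover0 in the frame of port1 between 0.04 and 0.052 m) or (horizontal distance between cover0 and port2 below 0.015 m and z of cover0 in the frame of port2 between 0.04 and 0.052 m)) and linear speed of each of cover0, cover1, cover2 below 0.02 m/s and ((horizontal distance between cover1 and port0 below 0.015 m and z of cover1 in the frame of port0 between 0.04 and 0.052 m) or (horizontal distance between cover1 and port1 below 0.015 m and z of cover1 in the frame of port1 between 0.04 and 0.052 m) or (horizontal distance between cover1 and port2 below 0.015 m and z of cover1 in the frame of port2 between 0.04 and 0.052 m)) and ((horizontal distance between cover2 and port0 below 0.015 m and z of cover2 in the frame of port0 between 0.04 and 0.052 m) or (horizontal distance between cover2 and port1 below 0.015 m and z of cover2 in the frame of port1 between 0.04 and 0.052 m) or (horizontal distance between cover2 and port2 below 0.015 m and z of cover2 in the frame of port2 between 0.04 and 0.052 m)) and horizontal distance between pointer and red_mark below 0.0065 m), for 0.2 s.
At the end, for the whole second after the job is handed in: every cover present rests mouth-down on the test plate (within 8 degrees), its centre within 15 mm of a port of its own, at rest, and the knob's pointer is within 6.5 mm (about 8 degrees) of the red mark (all of step 3 and velocity of joint vac_knob below 0.05 rad/s); the robot touches nothing.
It fails at once if one of the bystanders (carton, tape, jar, control unit, collar, pliers, screwdriver) is displaced by more than 40 mm (distance of any of carton, tape_roll, jar, control_unit, steel_collar, pliers, screwdriver from where it was at the start of the episode above 0.04 m).
Of cover0, cover1, cover2 only 2 to 3 are there at a start; the rules pass over those that are not, and their reading is None.
At some moment in a run one of cover0, cover1, cover2 may be knocked a few centimetres aside while the robot is not near it.
Once in a run the grip may slacken for a moment while it holds something.
It also fails if it takes over 210 s, if anything falls off the work surface, if the arm or the gripper's body presses on something with over 40 N, if the wrist force passes 120 N, or if a joint passes its speed limit or range.

### The arm

A 7-joint arm with a two-finger parallel gripper is mounted at the origin on the work surface. World frame = base frame: x ahead of the robot, y to its left, z up, the work surface at z = 0. Lengths are in m, angles in rad, forces in N, time in s.
With the tool pointing down it reaches from about 0.4 to 0.875 m from the base axis. Payload 19.3 kg.
Tool frame: the origin (TCP) lies at the very end of the fingers, on their centre line; the grasp point (between the pads) lies 19 mm behind it; z points along the fingers, y is the line along which they close (so a half turn about z gives the same grasp; the last joint's range is limited). The gripper opens to 85 mm and grips with 20 to 120 N. Pads are 22 mm wide; open, the fingers measure 114 mm over their backs; the gripper's body (76 mm by 85 mm) begins 54 mm behind the grasp point. The pads swing forward as they close: fully open they stand 13 mm farther back than shut.
Start: joints at [1.231, 0.521, -0.036, 1.599, 0.021, 1.021, -0.113], TCP at [0.167, -0.602, 0.231] pointing down, gripper open.
Joint ranges: [-2.91, 2.91], [-0.3, 2.13], [-1.5, 1.42], [0.17, 2.43], [-1.26, 4.41], [0.16, 1.93], [-2.52, 2.52]. Speed limits (rad/s): [1.89, 1.89, 2.39, 2.39, 3.01, 3.01, 3.01].

### API

Orientations are given as [roll, pitch, yaw] about the fixed x, y, z axes, in that order (R = Rz(yaw) Ry(pitch) Rx(roll)).
In Python, from workcell import monitor, optics, workorder gives the robot as it stands.
- The arm moves only by the tool apply_moves, never from a script. Its arguments are lists of equal length, an entry for each row: "linear": the shift along the tool's x, y, z each as a share of 0.1 m, from -1 to 1, a list of three; "delta_rot": the turn, a rotation vector about the tool's x, y, z each as a share of 120 degrees, from -1 to 1, a list of three. A call has exactly 5 rows; each row is the pose to reach, as a shift and turn from the pose commanded when the call began, along the tool's axes at that moment; what a row does not reach only later rows make up. A row lasts 1/12 s, in which the tool goes at most 41.7 mm and 7.16 degrees, less where a joint would pass 70% of its speed; a pose out of reach is approached as far as the arm can. A call with a number of a shift or a turn outside -1 to 1 is refused whole. A call with a gripper value outside its range is refused whole. "gripper" is the opening, from -1 (shut) to 1 (fully open), set as the call begins (left out, the last holds). The fingers move at their own pace and stop on an object; "force" is the grip in N (left out, the last holds). Time passes only in rows, so rows that repeat a pose let the fingers close, or fill a call up. It gives the time, the measured TCP pose, the force, the opening and the grip force at its end, in the units of the state.
- monitor.observe(): the state, without advancing time (a new reading comes with each control period).
- optics.grab_frame(name): name is "side" or "top"; returns (picture, depth): 384x512x3 uint8, red, green, blue; 384x512 float32, m along the optical axis (not along the pixel's ray), 0 where there is no reading.
- optics.camera_info(name): a dict with "fx", "fy", "cx", "cy" (pixels), "D" ([k1, k2, p1, p2, k3] as OpenCV has them; the pictures are not rectified), "rvec" (rotation vector, rad) and "tvec" (3), from world to camera coordinates, as OpenCV has them. Camera axes: x right, y down, z forward; pixel columns grow to the right and rows downward; lengths in m; the calibration is good to about 2 mm. A picture is of the moment at which its call begins. camera_info takes no time and is no camera call.
- workorder.job_done(): hands the job in; it is judged then, once.
The state is a dict: "clock": time; "qpos": joint angles; "qd": joint speeds; "joint_efforts": joint torques, N m; "position": TCP position; "tool_rot": TCP orientation; "force": force on the tool from outside, world axes, zero at the start; "moment": the same for the moment, N m; "grip_width": finger opening in m; "finger_force": force on a finger pad.
Only numpy, scipy, OpenCV 4.12 (cv2) and the standard library are available. Lean on these libraries where they do the work, as an engineer would, in place of code of your own. Each camera call takes 0.05 s, during which the arm holds its last target. There are 200 camera calls.

## Working session

There is one attempt and no reset: what is moved stays moved. The work goes in short steps, Python scripts to look and compute and a tool call to move; the robot and the scene stay as the last step left them, time stands still between calls to the robot, and variables do not carry over. Pictures are saved under pics/ and viewed, at most 14 in all, crops included, and the job is handed in when it is done.

Besides the shell and the picture viewer there is one more tool, called after "Emit:" as a command line: name --argument value ..., lists and objects as JSON in quotes. apply_moves: Moves the arm, as the interface text tells. Its arguments: {"type":"object","properties":{"linear":{"type":"array"},"delta_rot":{"type":"array"},"gripper":{"type":"number"},"force":{"type":"number"}},"required":["linear","delta_rot"]}

```bash
ls; mkdir -p pics
python3 - <<'E'
from workcell import monitor, optics
import cv2
s=monitor.observe(); print({k:(v if not hasattr(v,'round') else v) for k,v in s.items()})
for n in("side","top"):
    p,d=optics.grab_frame(n); cv2.imwrite(f"pics/{n}0.png",cv2.resize(p[:,:,::-1],(800,600),interpolation=cv2.INTER_CUBIC))
    import numpy as np; np.savez(f"{n}0.npz",p=p,d=d); print(optics.camera_info(n))
E
```

```text
pics
{'clock': 0.0, 'qpos': array([ 1.23082035,  0.52200441, -0.0363094 ,  1.60002136,  0.02119655,
        1.0211206 , -0.11279625]), 'qd': array([-1.14719273e-03, -1.85515511e-04,  5.93136077e-05, -3.88494586e-04,
        1.40569762e-04, -2.90946410e-05, -2.54245206e-04]), 'joint_efforts': array([ 6.98089548e-05, -9.27094173e+01,  1.98019691e+00, -3.69935381e+01,
        1.78548211e-02,  8.19649897e-03,  7.03783689e-05]), 'position': array([ 0.16643141, -0.60206616,  0.23072715]), 'tool_rot': array([-3.14042736e+00,  9.10311028e-05,  2.69752643e-01]), 'force': array([0.32183068, 0.5681175 , 0.33141537]), 'moment': array([-0.00819929, -0.01714762,  0.05049013]), 'finger_force': 0.0, 'grip_width': 0.0850746388671841}
{'fx': 490.1369743209738, 'fy': 490.1369743209738, 'cx': 260.2110207938108, 'cy': 190.61542138838092, 'D': array([-0.0236336,  0.       ,  0.       ,  0.       ,  0.       ]), 'rvec': array([ 0.39659463,  2.70900868, -1.29072287]), 'tvec': array([ 0.45813408, -0.07028184,  1.91001748])}
{'fx': 447.3332090621991, 'fy': 447.3332090621991, 'cx': 254.2633572973566, 'cy': 182.49082821527145, 'D': array([-0.00289266,  0.        ,  0.        ,  0.        ,  0.        ]), 'rvec': array([ 2.10632848, -2.14254918,  0.22784851]), 'tvec': array([0.02096023, 0.50886944, 1.62236784])}
```

View pics/top0.png

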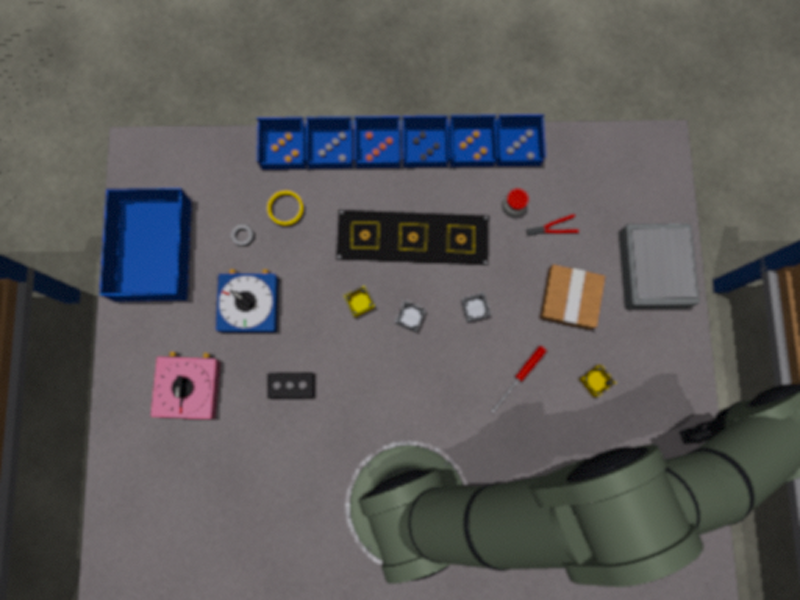

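View pics/side0.png

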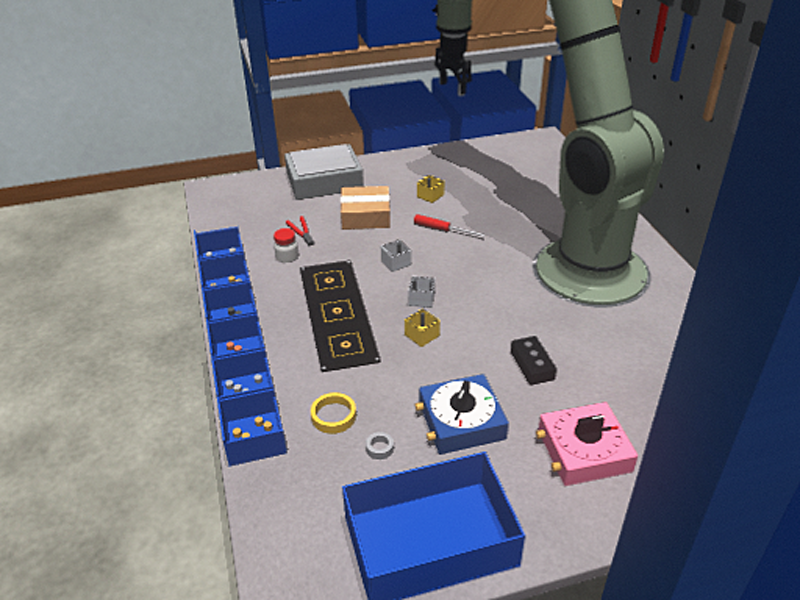

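```bash
cat > h.py <<'E'
import numpy as np, cv2
from workcell import monitor, optics
def cam(n):
    c=optics.camera_info(n); K=np.array([[c['fx'],0,c['cx']],[0,c['fy'],c['cy']],[0,0,1]])
    return K,c['D'],cv2.Rodrigues(c['rvec'])[0],c['tvec'],c['rvec']
def ray(n,uv):
    K,D,R,t,_=cam(n); q=cv2.undistortPoints(np.array(uv,float).reshape(-1,1,2),K,D).reshape(-1,2)
    return (-R.T@t), np.c_[q,np.ones(len(q))]@R
def atz(n,uv,z):            # raw pixel -> world on plane z
    o,d=ray(n,uv); return o+d*((z-o[2])/d[:,2])[:,None]
def atd(n,uv,dep):          # raw pixel + depth picture -> world
    o,d=ray(n,uv); uv=np.array(uv).reshape(-1,2).round().astype(int)
    return o+d*dep[uv[:,1],uv[:,0]][:,None]
def px(n,P):
    K,D,R,t,rv=cam(n); return cv2.projectPoints(np.array(P,float).reshape(-1,1,3),rv,t,K,D)[0].reshape(-1,2)
def crop(p,x,y,w,h,s): return cv2.resize(p[y:y+h,x:x+w,::-1],None,fx=s,fy=s,interpolation=cv2.INTER_CUBIC)
E
python3 - <<'E'
from h import *
p=np.load('top0.npz')['p']; q=np.load('side0.npz')['p']
A=np.hstack([crop(p,130,165,60,60,5),crop(p,215,170,100,60,5)])
B=np.hstack([crop(q,235,145,60,60,5),crop(q,262,230,80,60,5)[:, :500]]);B=np.pad(B,((0,0),(0,A.shape[1]-B.shape[1]),(0,0)))
cv2.imwrite('pics/c1.png',np.vstack([A,B])); print(A.shape)
E
```

```text
(300, 800, 3)
```

View pics/c1.png

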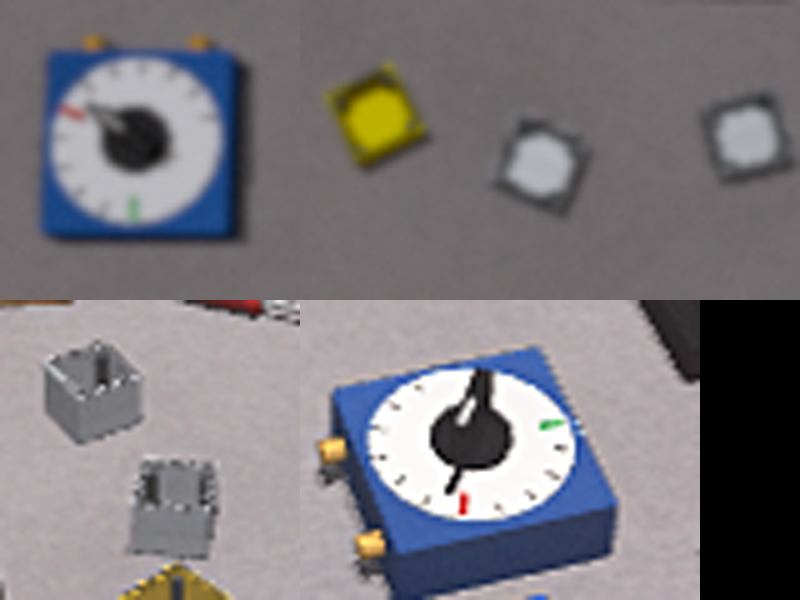

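```bash
cat >> h.py <<'E'
def cloud(n,d,box):
    x,y,w,h=box; vv,uu=np.mgrid[y:y+h,x:x+w]; uv=np.c_[uu.ravel(),vv.ravel()]
    P=atd(n,uv,d); return P[d[uv[:,1],uv[:,0]]>0]
def rect(n,d,c,r=.06,z=(.036,.056)):   # min-area rectangle of cloud points in a height band near c
    u=px(n,[[c[0],c[1],.04]])[0].astype(int); P=cloud(n,d,(max(u[0]-45,0),max(u[1]-45,0),90,90))
    P=P[(abs(P[:,0]-c[0])<r)&(abs(P[:,1]-c[1])<r)&(P[:,2]>z[0])&(P[:,2]<z[1])]
    (cx,cy),(w,h),a=cv2.minAreaRect((P[:,:2]*1000).astype(np.float32)); return np.round([cx,cy,w,h,a,len(P)],1)
E
python3 - <<'E'
from h import *
np.set_printoptions(precision=4,suppress=True)
T=np.load('top0.npz');S=np.load('side0.npz')
f=lambda X,Y,x,y,s=5:((X+.5)/s-.5+x,(Y+.5)/s-.5+y)
g={}
for n,D in(('top',T),('side',S)):
    p=D['p'].astype(int); m=((p.min(2)>(150 if n=='top' else 200))).astype(np.uint8)
    x,y,w,h=(135,170,45,45) if n=='top' else(270,238,55,50)
    M=np.zeros_like(m);M[y:y+h,x:x+w]=m[y:y+h,x:x+w]
    ys,xs=np.nonzero(M); hull=cv2.convexHull(np.c_[xs,ys].astype(np.float32)).reshape(-1,2)
    W=atz(n,hull,.053)[:,:2]*1000; print(n,'dial',cv2.fitEllipse(W.astype(np.float32)))
top=[f(134,209,130,165),f(72,113,130,165),f(90,106,130,165),f(135,138,130,165)]
print('top green,red,nose,knob',atz('top',top[:2],.053),atz('top',top[2:3],.07),atz('top',top[3:],.09))
F=lambda X,Y:f(X-300,Y-300,262,230)
print('side green,red,nose',atz('side',[F(552,424),F(463,503)],.053),atz('side',[F(450,491)],.062))
for c in[(315,217),(411,317),(475,308),(360,302)]:
    u=(c[0]*.64,c[1]*.64); w=atz('top',[u],.03)[0]; print(w)
    for n,D in(('top',T),('side',S)): print(n,rect(n,D['d'],w))
# ports
pp=[(365,235),(413,237),(461,239)]; print(atz('top',[(a*.64,b*.64) for a,b in pp],.005))
ps=[(330,280),(337,310.5),(346,345)]; print(atz('side',[(a*.64,b*.64) for a,b in ps],.005))
E
```

```text
top dial ((475.98236083984375, 374.3729248046875), (119.24457550048828, 119.54266357421875), 29.47398567199707)
side dial ((475.8730163574219, 379.0409240722656), (122.60087585449219, 123.60829162597656), 53.79661560058594)
top green,red,nose,knob [[0.4245 0.3744 0.053 ]
 [0.4972 0.4221 0.053 ]] [[0.4989 0.4051 0.07  ]] [[0.4709 0.3674 0.09  ]]
side green,red,nose [[0.4232 0.3794 0.053 ]
 [0.4968 0.424  0.053 ]] [[0.504  0.4204 0.062 ]]
[0.6878 0.2118 0.03  ]
top [0. 0. 0. 0. 0. 0.]
side [0. 0. 0. 0. 0. 0.]
[ 0.4347 -0.0196  0.03  ]
top [438.9 -17.2  55.7  56.9  65.5  84. ]
side [438.  -10.5  69.3  56.5  65.8 112. ]
[ 0.4541 -0.1744  0.03  ]
top [ 457.7 -175.8   56.6   57.6   15.2   91. ]
side [ 455.6 -169.2   59.    68.1   15.1  112. ]
[0.4732 0.1025 0.03  ]
top [475.6 105.4  55.9  54.   25.2  81. ]
side [474.4 111.2  61.9  61.9  24.9 138. ]
[[ 0.647   0.0896  0.005 ]
 [ 0.6401 -0.03    0.005 ]
 [ 0.6332 -0.1497  0.005 ]]
[[ 0.6313 -0.1431  0.005 ]
 [ 0.6398 -0.0242  0.005 ]
 [ 0.6463  0.0979  0.005 ]]
```

```bash
cat >> h.py <<'E'
from scipy.spatial.transform import Rotation as Ro
def tool(yaw,tilt=0,about='x'):  # degrees; tool down at yaw, then turned about own axis
    r=Ro.from_euler('ZX',[yaw,180],degrees=True)
    return r*Ro.from_euler(about,tilt,degrees=True) if tilt else r
def now():
    s=monitor.observe(); return np.array(s['position']),Ro.from_euler('xyz',s['tool_rot'])
def plan(way,dec=3,start=None):    # way: list of (pos,Rot); prints calls
    p,r=start or now()
    for tp,tr in way:
        tp=np.array(tp,float)
        while 1:
            d=r.inv().apply(tp-p)/.1; w=(r.inv()*tr).as_rotvec()/(2*np.pi/3)
            k=max(1,np.ceil(abs(d).max()-.01),np.ceil(np.linalg.norm(w)/.297-.01))
            a=np.clip(np.round(d/k,dec),-1,1); b=np.round(w/k,dec)
            print((a+0).tolist(),(b+0).tolist()); p=p+r.apply(a*.1); r=r*Ro.from_rotvec(b*2*np.pi/3)
            if k==1: break
        print('-- at',np.round(p,3))
    return p,r
E
python3 - <<'E'
from h import *
rad=lambda a,r=.6:[r*np.cos(np.radians(a)),r*np.sin(np.radians(a)),.231]
plan([(rad(-30),tool(40)),(rad(10),tool(50)),((.476,.3755,.16),tool(55))],2)
E
```

```text
[0.84, -0.39, 0.0] [0.0, 0.0, -0.04]
[0.87, -0.32, 0.0] [0.0, 0.0, -0.04]
[0.9, -0.25, 0.0] [0.0, 0.0, -0.04]
[0.91, -0.17, 0.0] [0.0, 0.0, -0.04]
[0.93, -0.1, 0.0] [0.0, 0.0, -0.04]
-- at [ 0.52  -0.3    0.231]
[0.78, -0.67, 0.0] [0.0, 0.0, -0.02]
[0.81, -0.63, 0.0] [0.0, 0.0, -0.02]
[0.83, -0.6, 0.0] [0.0, 0.0, -0.02]
[0.86, -0.57, 0.0] [0.0, 0.0, -0.03]
-- at [0.591 0.105 0.231]
[0.45, -0.87, 0.24] [0.0, 0.0, -0.01]
[0.47, -0.86, 0.24] [0.0, 0.0, -0.01]
[0.48, -0.85, 0.24] [0.0, 0.0, -0.02]
-- at [0.476 0.375 0.16 ]
```

Emit:
apply_moves --linear '[[0.84, -0.39, 0], [0.84, -0.39, 0], [0.84, -0.39, 0], [0.84, -0.39, 0], [0.84, -0.39, 0]]' --delta_rot '[[0, 0, -0.04], [0, 0, -0.04], [0, 0, -0.04], [0, 0, -0.04], [0, 0, -0.04]]'

```text
clock: 0.52
position: [0.2375, -0.5421, 0.2312]
tool_rot: [-3.141, 0.0, 0.355]
force: [-0.8, -0.6, -0.1]
grip_width: 0.0856
finger_force: 0.0
```

Emit:
apply_moves --linear '[[0.87, -0.32, 0], [0.87, -0.32, 0], [0.87, -0.32, 0], [0.87, -0.32, 0], [0.87, -0.32, 0]]' --delta_rot '[[0, 0, -0.04], [0, 0, -0.04], [0, 0, -0.04], [0, 0, -0.04], [0, 0, -0.04]]'

```text
clock: 0.93
position: [0.3071, -0.4828, 0.2312]
tool_rot: [-3.142, 0.001, 0.437]
force: [-1.3, -0.4, 0.0]
grip_width: 0.0852
finger_force: 0.0
```

Emit:
apply_moves --linear '[[0.9, -0.25, 0], [0.9, -0.25, 0], [0.9, -0.25, 0], [0.9, -0.25, 0], [0.9, -0.25, 0]]' --delta_rot '[[0, 0, -0.04], [0, 0, -0.04], [0, 0, -0.04], [0, 0, -0.04], [0, 0, -0.04]]'

```text
clock: 1.35
position: [0.3778, -0.4225, 0.2311]
tool_rot: [-3.141, 0.001, 0.52]
force: [-0.8, -0.3, -0.8]
grip_width: 0.0855
finger_force: 0.0
```

Emit:
apply_moves --linear '[[0.91, -0.17, 0], [0.91, -0.17, 0], [0.91, -0.17, 0], [0.91, -0.17, 0], [0.91, -0.17, 0]]' --delta_rot '[[0, 0, -0.04], [0, 0, -0.04], [0, 0, -0.04], [0, 0, -0.04], [0, 0, -0.04]]'

```text
clock: 1.77
position: [0.4481, -0.3628, 0.2311]
tool_rot: [-3.141, 0.001, 0.603]
force: [0.2, -1.2, 0.0]
grip_width: 0.0856
finger_force: 0.0
```

Emit:
apply_moves --linear '[[0.93, -0.1, 0], [0.93, -0.1, 0], [0.93, -0.1, 0], [0.93, -0.1, 0], [0.93, -0.1, 0]]' --delta_rot '[[0, 0, -0.04], [0, 0, -0.04], [0, 0, -0.04], [0, 0, -0.04], [0, 0, -0.04]]'

```text
clock: 2.18
position: [0.5189, -0.3019, 0.2311]
tool_rot: [-3.141, 0.001, 0.687]
force: [-1.1, -0.9, -1.0]
grip_width: 0.0853
finger_force: 0.0
```

Emit:
apply_moves --linear '[[0.78, -0.67, 0], [0.78, -0.67, 0], [0.78, -0.67, 0], [0.78, -0.67, 0], [0.78, -0.67, 0]]' --delta_rot '[[0, 0, -0.02], [0, 0, -0.02], [0, 0, -0.02], [0, 0, -0.02], [0, 0, -0.02]]'

```text
clock: 2.6
position: [0.5367, -0.2004, 0.2315]
tool_rot: [3.141, 0.001, 0.729]
force: [-1.4, -0.8, -0.2]
grip_width: 0.0856
finger_force: 0.0
```

Emit:
apply_moves --linear '[[0.81, -0.63, 0], [0.81, -0.63, 0], [0.81, -0.63, 0], [0.81, -0.63, 0], [0.81, -0.63, 0]]' --delta_rot '[[0, 0, -0.02], [0, 0, -0.02], [0, 0, -0.02], [0, 0, -0.02], [0, 0, -0.02]]'

```text
clock: 3.02
position: [0.5555, -0.0998, 0.2313]
tool_rot: [3.141, 0.001, 0.771]
force: [0.0, -1.0, -0.2]
grip_width: 0.0854
finger_force: 0.0
```

Emit:
apply_moves --linear '[[0.83, -0.6, 0], [0.83, -0.6, 0], [0.83, -0.6, 0], [0.83, -0.6, 0], [0.83, -0.6, 0]]' --delta_rot '[[0, 0, -0.02], [0, 0, -0.02], [0, 0, -0.02], [0, 0, -0.02], [0, 0, -0.02]]'

```text
clock: 3.43
position: [0.5735, 0.0009, 0.2311]
tool_rot: [3.141, 0.001, 0.813]
force: [-0.2, -1.5, -0.2]
grip_width: 0.0852
finger_force: 0.0
```

Emit:
apply_moves --linear '[[0.86, -0.57, 0], [0.86, -0.57, 0], [0.86, -0.57, 0], [0.86, -0.57, 0], [0.86, -0.57, 0]]' --delta_rot '[[0, 0, -0.03], [0, 0, -0.03], [0, 0, -0.03], [0, 0, -0.03], [0, 0, -0.03]]'

```text
clock: 3.85
position: [0.5914, 0.1024, 0.231]
tool_rot: [3.141, 0.001, 0.875]
force: [0.4, -1.4, -0.4]
grip_width: 0.0854
finger_force: 0.0
```

Emit:
apply_moves --linear '[[0.45, -0.87, 0.24], [0.45, -0.87, 0.24], [0.45, -0.87, 0.24], [0.45, -0.87, 0.24], [0.45, -0.87, 0.24]]' --delta_rot '[[0, 0, -0.01], [0, 0, -0.01], [0, 0, -0.01], [0, 0, -0.01], [0, 0, -0.01]]'

```text
clock: 4.27
position: [0.5533, 0.1924, 0.2071]
tool_rot: [3.141, 0.001, 0.896]
force: [1.4, -1.5, 0.6]
grip_width: 0.0855
finger_force: 0.0
```

Emit:
apply_moves --linear '[[0.47, -0.86, 0.24], [0.47, -0.86, 0.24], [0.47, -0.86, 0.24], [0.47, -0.86, 0.24], [0.47, -0.86, 0.24]]' --delta_rot '[[0, 0, -0.01], [0, 0, -0.01], [0, 0, -0.01], [0, 0, -0.01], [0, 0, -0.01]]'

```text
clock: 4.68
position: [0.516, 0.283, 0.1832]
tool_rot: [3.141, 0.001, 0.917]
force: [0.5, -1.2, -0.3]
grip_width: 0.0853
finger_force: 0.0
```

Emit:
apply_moves --linear '[[0.48, -0.85, 0.24], [0.48, -0.85, 0.24], [0.48, -0.85, 0.24], [0.48, -0.85, 0.24], [0.48, -0.85, 0.24]]' --delta_rot '[[0, 0, -0.02], [0, 0, -0.02], [0, 0, -0.02], [0, 0, -0.02], [0, 0, -0.02]]'

```text
clock: 5.1
position: [0.478, 0.3729, 0.1593]
tool_rot: [3.14, 0.001, 0.959]
force: [0.6, -1.8, -0.1]
grip_width: 0.0854
finger_force: 0.0
```

Run:
```python
from h import *
np.set_printoptions(precision=3,suppress=True)
q,d=optics.grab_frame('side'); p,dt=optics.grab_frame('top')
s=monitor.observe(); print(s['qpos'],s['position'],s['tool_rot'])
a=px('side',[s['position']])[0].astype(int); b=px('top',[s['position']])[0].astype(int); print(a,b)
x,y=a[0]-45,a[1]-40; print('side crop origin',x,y)
A=crop(q,x,y,80,90,5); cv2.circle(A,tuple(((px('side',[s['position']])[0]-[x,y]+.5)*5).astype(int)),3,(0,0,255),-1)
for z in(.092,):
  for c in((.476,.3745),(.476,.379)): cv2.circle(A,tuple(((px('side',[[*c,z]])[0]-[x,y]+.5)*5).astype(int)),3,(0,255,0),-1)
B=crop(p,b[0]-40,b[1]-40,80,90,5)
cv2.imwrite('pics/c2.png',np.hstack([A,B]))
```

```text
[-0.493  0.597 -0.388  1.704  0.278  0.896 -1.61 ] [0.479 0.372 0.16 ] [3.14  0.    0.957]
[295 231] [151 186]
side crop origin 250 191
```

View pics/c2.png

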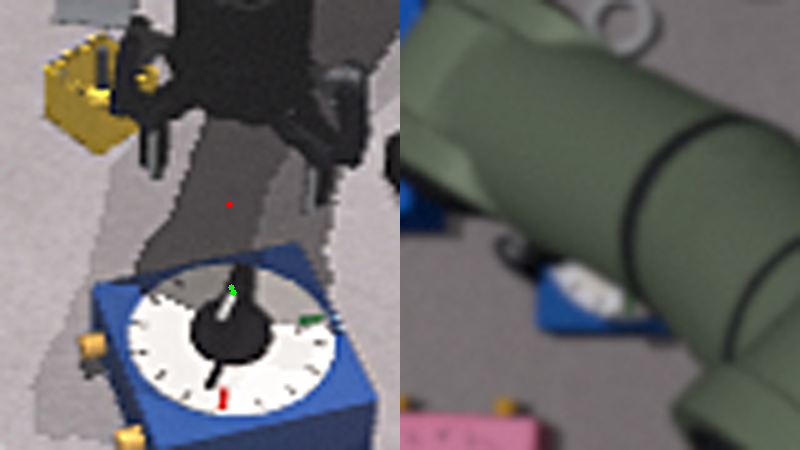

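Run:
```python
from h import *
plan([((.476,.3765,.10),tool(55)),((.476,.3765,.066),tool(55))],2)
```

```text
[0.02, -0.05, 0.6] [0.0, 0.0, 0.0]
-- at [0.476 0.377 0.1  ]
[0.0, 0.0, 0.34] [0.0, 0.0, 0.0]
-- at [0.476 0.377 0.066]
```

Emit:
apply_moves --linear '[[0.02, -0.05, 0.6], [0.02, -0.05, 0.6], [0.02, -0.05, 0.6], [0.02, -0.05, 0.6], [0.02, -0.05, 0.6]]' --delta_rot '[[0, 0, 0], [0, 0, 0], [0, 0, 0], [0, 0, 0], [0, 0, 0]]'

```text
clock: 5.62
position: [0.4749, 0.3787, 0.1009]
tool_rot: [3.141, -0.002, 0.959]
force: [0.3, -0.8, 0.9]
grip_width: 0.0853
finger_force: 0.0
```

Emit:
apply_moves --linear '[[0, 0, 0.1], [0, 0, 0.2], [0, 0, 0.3], [0, 0, 0.34], [0, 0, 0.34]]' --delta_rot '[[0, 0, 0], [0, 0, 0], [0, 0, 0], [0, 0, 0], [0, 0, 0]]'

```text
clock: 6.03
position: [0.4729, 0.3788, 0.064]
tool_rot: [-3.141, 0.002, 0.961]
force: [-0.7, -0.7, 0.1]
grip_width: 0.0854
finger_force: 0.0
```

Emit:
apply_moves --linear '[[0, 0, 0], [0, 0, 0], [0, 0, 0], [0, 0, 0], [0, 0, 0]]' --delta_rot '[[0, 0, 0], [0, 0, 0], [0, 0, 0], [0, 0, 0], [0, 0, 0]]' --gripper -1 --force 25

```text
clock: 6.45
position: [0.4735, 0.3794, 0.0656]
tool_rot: [3.142, -0.0, 0.961]
force: [-1.0, -0.3, 0.3]
grip_width: 0.0256
finger_force: 0.0
```

Emit:
apply_moves --linear '[[0, 0, 0], [0, 0, 0], [0, 0, 0], [0, 0, 0], [0, 0, 0]]' --delta_rot '[[0, 0, 0], [0, 0, 0], [0, 0, 0], [0, 0, 0], [0, 0, 0]]'

```text
clock: 6.87
position: [0.4761, 0.3778, 0.066]
tool_rot: [3.138, -0.001, 0.959]
force: [11.7, -7.7, 4.3]
grip_width: 0.0136
finger_force: 30.6
```

Emit:
apply_moves --linear '[[0, 0.03, 0], [0, 0.03, 0], [0, 0.03, 0], [0, 0.03, 0], [0, 0.03, 0]]' --delta_rot '[[0, 0, 0], [0, 0, -0.02], [0, 0, -0.07], [0, 0, -0.12], [0, 0, -0.17]]' --force 40

```text
clock: 7.28
position: [0.4764, 0.3776, 0.066]
tool_rot: [3.141, -0.001, 1.322]
force: [-0.2, -3.1, 7.5]
grip_width: 0.0133
finger_force: 42.1
```

Emit:
apply_moves --linear '[[0, 0, 0], [0, 0, 0], [0, 0, 0], [0, 0, 0], [0, 0, 0]]' --delta_rot '[[0, 0, -0.05], [0, 0, -0.1], [0, 0, -0.15], [0, 0, -0.2], [0, 0, -0.25]]'

```text
clock: 7.7
position: [0.4767, 0.3775, 0.066]
tool_rot: [3.14, 0.0, 1.845]
force: [1.0, -1.9, 7.2]
grip_width: 0.013
finger_force: 42.0
```

Emit:
apply_moves --linear '[[0, 0, 0], [0, 0, 0], [0, 0, 0], [0, 0, 0], [0, 0, 0]]' --delta_rot '[[0, 0, -0.05], [0, 0, -0.1], [0, 0, -0.15], [0, 0, -0.2], [0, 0, -0.25]]'

```text
clock: 8.12
position: [0.4769, 0.3776, 0.066]
tool_rot: [3.14, 0.001, 2.369]
force: [2.8, -2.1, 5.8]
grip_width: 0.0133
finger_force: 41.9
```

Emit:
apply_moves --linear '[[0, 0, 0], [0, 0, 0], [0, 0, 0], [0, 0, 0], [0, 0, 0]]' --delta_rot '[[0, 0, -0.05], [0, 0, -0.1], [0, 0, -0.15], [0, 0, -0.2], [0, 0, -0.25]]'

```text
clock: 8.53
position: [0.4771, 0.3778, 0.066]
tool_rot: [3.14, 0.002, 2.892]
force: [3.4, -0.4, 3.1]
grip_width: 0.0132
finger_force: 41.7
```

Emit:
apply_moves --linear '[[0, 0, 0], [0, 0, 0], [0, 0, 0], [0, 0, 0], [0, 0, 0]]' --delta_rot '[[0, 0, -0.04], [0, 0, -0.07], [0, 0, -0.1], [0, 0, -0.12], [0, 0, -0.12]]'

```text
clock: 8.95
position: [0.4771, 0.3779, 0.066]
tool_rot: [3.14, 0.002, 3.141]
force: [3.4, 0.6, 6.1]
grip_width: 0.0132
finger_force: 42.4
```

Run:
```python
from h import *
q,d=optics.grab_frame('side'); s=monitor.observe(); print(s['moment'],s['force'],s['tool_rot'],s['qpos'])
cv2.imwrite('pics/c3.png',crop(q,250,210,80,90,6))
```

```text
[ 0.10012207 -0.95713506 -0.56644136] [4.00957271 1.13028421 5.69357294] [3.14031782e+00 1.77557765e-03 3.13850671e+00] [-0.21348221  0.86014297 -0.85746707  1.73404046  0.79620162  0.93150953
  0.16226808]
```

View pics/c3.png

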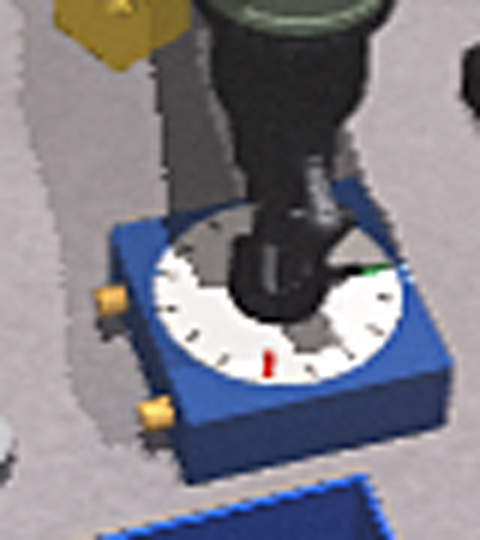

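Emit:
apply_moves --linear '[[0, 0, 0], [0, 0, 0], [0, 0, 0], [0, 0, 0], [0, 0, 0]]' --delta_rot '[[0, 0, -0.01], [0, 0, -0.02], [0, 0, -0.02], [0, 0, -0.02], [0, 0, -0.02]]'

```text
clock: 9.42
position: [0.4774, 0.378, 0.066]
tool_rot: [3.14, 0.002, -3.103]
force: [7.3, 2.3, 3.4]
grip_width: 0.013
finger_force: 58.5
```

Run:
```python
from h import *
s=monitor.observe(); print(s['moment'],s['tool_rot'])
```

```text
[ 0.46380258 -1.61621304 -0.84913628] [ 3.14024646e+00  2.39055333e-03 -3.10335170e+00]
```

Emit:
apply_moves --linear '[[0, 0, 0], [0, 0, 0], [0, 0, 0], [0, 0, 0], [0, 0, 0]]' --delta_rot '[[0, 0, 0.01], [0, 0, 0.01], [0, 0, 0.01], [0, 0, 0.01], [0, 0, 0.01]]' --gripper 0

```text
clock: 9.83
position: [0.4757, 0.3775, 0.0652]
tool_rot: [-3.141, -0.0, -3.123]
force: [-0.5, -0.3, -0.1]
grip_width: 0.0426
finger_force: 0.0
```

Emit:
apply_moves --linear '[[0, 0, -0.2], [0, 0, -0.4], [0, 0, -0.7], [0, 0, -1], [0, 0, -1]]' --delta_rot '[[0, 0, 0], [0, 0, 0], [0, 0, 0], [0, 0, 0], [0, 0, 0]]' --gripper 1

```text
clock: 10.25
position: [0.4769, 0.3793, 0.1705]
tool_rot: [3.138, 0.004, -3.123]
force: [-0.4, 0.0, 0.5]
grip_width: 0.0853
finger_force: 0.0
```

```bash
cat >> h.py <<'E'
import itertools, json
from scipy.optimize import least_squares
def fk(q,L,sg,dl,full=False):
    r=Ro.identity(); p=np.zeros(3)
    ax='zyzyzyz'; ln=[L[0],0,L[1],0,L[2],0,L[3]]; pts=[]
    for i in range(7):
        r=r*Ro.from_euler(ax[i],sg[i]*q[i]); p=p+r.apply([0,0,ln[i]]); pts.append(p)
    r=r*Ro.from_euler('z',dl); return (p,r,pts) if full else (p,r)
E
python3 - <<'E'
from h import *
s=monitor.observe(); print(s['qpos'],s['position'])
data=[([1.23082,.522,-.0363,1.60002,.0212,1.02112,-.1128],[.16643,-.60207,.23073],[-3.14043,.0001,.26975]),
(s['qpos'],s['position'],s['tool_rot']),
([-.493,.597,-.388,1.704,.278,.896,-1.61],[.479,.372,.16],[3.14,0,.957]),
([-.21348,.86014,-.85747,1.73404,.7962,.93151,.16227],[.4771,.3779,.066],[3.1403,.0018,3.1385])]
best=None
for s1,s3,s5,s7 in itertools.product([1,-1],repeat=4):
    sg=[s1,1,s3,1,s5,1,s7]
    def res(v):
        o=[]
        for q,p,e in data:
            P,R=fk(q,v[:4],sg,v[4]); o+=list(P-p)+list(.1*(R.inv()*Ro.from_euler('xyz',e)).as_rotvec())
        return np.array(o)
    for dl in(0,1.57,3.14,-1.57):
        f=least_squares(res,[.35,.4,.4,.3,dl])
        if best is None or f.cost<best[0]: best=(f.cost,sg,f.x,abs(f.fun).max())
print(best); json.dump({'sg':best[1],'v':list(best[2])},open('fk.json','w'))
E
```

```text
[-0.15737835  0.73645761 -0.95617006  1.67283427  0.6700709   1.08706096
  0.27321242] [0.47685956 0.37934103 0.17045468]
(np.float64(0.002615428808668414), [-1, 1, -1, 1, -1, 1, -1], array([0.22131682, 0.59932541, 0.36387297, 0.32645779, 1.5706422 ]), np.float64(0.048830357785141276))
```

```bash
cat >> h.py <<'E'
SG=[-1,1,-1,1,-1,1,-1]
def fk2(q,O,full=False):   # O: 7x3 link offsets after each joint
    r=Ro.identity(); p=np.zeros(3); pts=[]
    for i in range(7):
        r=r*Ro.from_euler('zyzyzyz'[i],SG[i]*q[i]); p=p+r.apply(O[i]); pts.append(p)
    r=r*Ro.from_euler('z',np.pi/2); return (p,r,pts) if full else (p,r)
E
python3 - <<'E'
from h import *
np.set_printoptions(precision=4,suppress=True)
s=monitor.observe()
data=[([1.23082,.522,-.0363,1.60002,.0212,1.02112,-.1128],[.16643,-.60207,.23073]),(s['qpos'],s['position']),
([-.493,.597,-.388,1.704,.278,.896,-1.61],[.479,.372,.16]),([-.21348,.86014,-.85747,1.73404,.7962,.93151,.16227],[.4771,.3779,.066])]
# linear in offsets
A=[];b=[]
for q,p in data:
    r=Ro.identity(); row=[]
    for i in range(7):
        r=r*Ro.from_euler('zyzyzyz'[i],SG[i]*q[i]); row.append(r.as_matrix())
    A.append(np.hstack(row)); b+=list(p)
A=np.vstack(A); b=np.array(b)
for mask in (['z0','z2','z4','z6','x1','x3','x5'],['z0','z2','z4','z6','x2','x3','x5'],['z0','z2','z4','z6','y1','y3','y5'],['z0','z2','z4','z6','x2','x3','x4','x5']):
    c=[3*int(m[1])+'xyz'.index(m[0]) for m in mask]; x,*_=np.linalg.lstsq(A[:,c],b,rcond=1e-4); print(mask,x,abs(A[:,c]@x-b).max())
E
```

```text
['z0', 'z2', 'z4', 'z6', 'x1', 'x3', 'x5'] [ 4.9439  0.3005  0.3683  4.8216  0.144  -0.1332  0.0337] 0.05118192879476585
['z0', 'z2', 'z4', 'z6', 'x2', 'x3', 'x5'] [ 1.4491  0.7314  0.5629  1.5698 -0.2119  0.1082 -0.0189] 0.05321599719033185
['z0', 'z2', 'z4', 'z6', 'y1', 'y3', 'y5'] [ 0.2354  0.5298  0.4207  0.2427 -0.0208 -0.038  -0.0004] 0.00042423138532732274
['z0', 'z2', 'z4', 'z6', 'x2', 'x3', 'x4', 'x5'] [ 4.0121  0.861   0.5754  4.2537 -0.261   0.2385 -0.1176  0.0039] 0.053311595528611644
```

```bash
cat >> h.py <<'E'
O=np.zeros((7,3)); O[0,2],O[2,2],O[4,2],O[6,2]=.2354,.5298,.4207,.2427; O[1,1],O[3,1],O[5,1]=-.0208,-.038,-.0004
LO=np.array([-2.91,-.3,-1.5,.17,-1.26,.16,-2.52])+.06; HI=np.array([2.91,2.13,1.42,2.43,4.41,1.93,2.52])-.06
def ik(p,R,q0):
    q0=np.clip(q0,LO+.01,HI-.01)
    f=least_squares(lambda q:np.r_[(fk2(q,O)[0]-p)*10,(fk2(q,O)[1].inv()*R).as_rotvec()*2,.003*(q-q0)],q0,bounds=(LO,HI))
    return f.x,abs(f.fun[:6]).max()
E
python3 - <<'E'
from h import *
np.set_printoptions(precision=2,suppress=True,linewidth=150)
starts=[[0,.6,0,1.7,0,.9,0],[0,.6,0,1.7,1.5,.9,0],[0,.6,.6,1.7,0,.9,0],[0,.6,-.8,1.7,.7,.9,0],[0,.6,0,1.7,3,.9,0]]
for nm,c,ang in(('A',(.439,-.0137,.03),65.5),('B',(.4577,-.1723,.03),15.2),('P2',(.633,-.146,.035),0),('P1',(.64,-.026,.035),0)):
  for yaw in (ang,ang+90,ang+180,ang-90):
    o=[]
    for tilt in(-45,-35,0,35,45):
        R=tool(yaw,tilt,'y'); p=np.array(c)+R.apply([0,0,.011])
        o.append(min((ik(p,R,np.array(s)+[-np.arctan2(c[1],c[0]),0,0,0,0,0,0]) for s in starts),key=lambda t:t[1]))
    print(nm,round((yaw+180)%360-180,1),['%.3f'%e for _,e in o], o[0][0] if o[0][1]<.02 else '', o[4][0] if o[4][1]<.02 else '')
E
```

```text
A 65.5 ['0.000', '0.000', '0.000', '0.000', '0.018'] [-0.86  1.02  0.7   2.02 -0.01  0.8  -0.68] [ 0.87  0.9  -0.77  2.26 -1.2   0.22  1.11]
A 155.5 ['0.288', '0.169', '0.000', '0.000', '0.000']  [ 0.63  1.08 -0.91  1.78  0.34  1.3   0.7 ]
A -114.5 ['0.000', '0.000', '0.000', '0.000', '0.000'] [ 1.12  1.15 -1.17  2.26  1.09  0.25  2.03] [ 0.14  0.94 -0.71  1.97  0.95  1.44  1.49]
A -24.5 ['0.000', '0.000', '0.000', '0.173', '0.285'] [-0.35  1.    0.58  1.83 -0.65  1.36 -1.33] 
B 15.2 ['0.000', '0.000', '0.000', '0.000', '0.000'] [-0.29  1.06  0.65  1.74 -0.19  1.2  -0.89] [ 0.7   0.78 -0.29  2.37  3.72  0.65  1.8 ]
B 105.2 ['0.000', '0.000', '0.000', '0.000', '0.000'] [ 0.19  0.79 -0.37  2.26  1.65  1.03 -1.37] [ 0.83  0.94 -0.51  1.78 -0.22  1.03  0.83]
B -164.8 ['0.000', '0.000', '0.000', '0.000', '0.000'] [ 1.1   0.91 -0.81  2.35  3.15  0.46 -0.62] [ 0.61  1.05 -0.78  1.69  0.72  1.59  1.31]
B -74.8 ['0.000', '0.000', '0.000', '0.000', '0.000'] [ 0.16  0.97  0.5   1.81 -0.91  1.35 -1.64] [ 0.21  0.8  -0.4   2.26  1.65  1.05  1.78]
P2 0 ['0.000', '0.000', '0.000', '0.000', '0.000']
[... 373 characters left out ...]
 -90 ['0.000', '0.000', '0.000', '0.000', '0.000'] [ 0.16  1.03  0.36  1.5  -1.06  1.34 -2.08] [ 0.19  0.95 -0.47  1.69  1.28  1.27  2.12]
P1 0 ['0.000', '0.000', '0.000', '0.000', '0.000'] [-0.3   1.21  0.58  1.16 -0.43  1.71 -1.27] [-0.43  0.89  0.49  2.14  3.47  0.64  0.97]
P1 90 ['0.000', '0.000', '0.000', '0.000', '0.000'] [-0.73  1.1   0.71  1.67  0.19  0.76 -0.43] [ 0.77  1.18 -1.    1.57  0.16  0.83  0.05]
P1 -180 ['0.000', '0.000', '0.000', '0.000', '0.000'] [ 0.34  0.85 -0.55  2.1   2.6   0.63 -0.86] [ 0.    1.12 -0.1   1.13  0.04  1.67  1.49]
P1 -90 ['0.000', '0.000', '0.000', '0.000', '0.000'] [-0.01  0.98  0.33  1.61 -1.16  1.22 -2.12] [ 0.03  0.98 -0.52  1.62  1.19  1.38  2.05]
```

```bash
cat >> h.py <<'E'
def look(cs=((.439,-.017),(.458,-.176))):
    p,d=optics.grab_frame('top')
    for c in cs: print('cover(top,raw)',rect('top',d,c,.075))
    return p,d
def pose(c,yaw,tilt,back=0,ahead=.011):   # tool pose whose grasp region holds centre c
    R=tool(yaw,tilt,'y'); return (np.array(c)+R.apply([0,0,ahead-back]),R)
E
python3 - <<'E'
from h import *
look()
c=(.439,-.0137,.025)
plan([((.50,.25,.24),tool(150)),((.50,.12,.24),tool(100,-15,'y')),pose(c,65.5,-45,.12),pose(c,65.5,-45)],2)
E
```

```text
cover(top,raw) [0. 0. 0. 0. 0. 0.]
cover(top,raw) [ 457.3 -175.6   56.6   56.6   13.8   88. ]
[-0.11, -0.64, -0.36] [0.0, 0.0, 0.13]
[-0.27, -0.6, -0.36] [0.0, 0.0, 0.13]
-- at [0.5  0.25 0.24]
[-0.33, -0.56, 0.0] [0.03, -0.06, 0.21]
[-0.53, -0.37, 0.08] [0.03, -0.06, 0.2]
-- at [0.5  0.12 0.24]
[-0.09, -0.19, 0.74] [0.07, -0.12, 0.13]
[0.06, -0.08, 0.77] [0.07, -0.12, 0.12]
-- at [0.471 0.056 0.102]
[0.0, -0.01, 0.6] [0.0, 0.0, 0.0]
[0.01, -0.01, 0.6] [0.0, 0.0, 0.0]
-- at [ 0.436 -0.021  0.017]
```

Emit:
apply_moves --linear '[[-0.11, -0.64, -0.36], [-0.11, -0.64, -0.36], [-0.11, -0.64, -0.36], [-0.11, -0.64, -0.36], [-0.11, -0.64, -0.36]]' --delta_rot '[[0, 0, 0.13], [0, 0, 0.13], [0, 0, 0.13], [0, 0, 0.13], [0, 0, 0.13]]'

```text
clock: 10.72
position: [0.4878, 0.3138, 0.2008]
tool_rot: [-3.141, -0.0, 2.89]
force: [0.3, 0.0, -0.8]
grip_width: 0.0852
finger_force: 0.0
```

Emit:
apply_moves --linear '[[-0.27, -0.6, -0.36], [-0.27, -0.6, -0.36], [-0.27, -0.6, -0.36], [-0.27, -0.6, -0.36], [-0.27, -0.6, -0.36]]' --delta_rot '[[0, 0, 0.13], [0, 0, 0.13], [0, 0, 0.13], [0, 0, 0.13], [0, 0, 0.13]]'

```text
clock: 11.13
position: [0.4986, 0.2499, 0.2367]
tool_rot: [-3.141, -0.001, 2.619]
force: [0.3, 0.5, -0.1]
grip_width: 0.0855
finger_force: 0.0
```

Run:
```python
from h import *
np.set_printoptions(precision=2,suppress=True)
p,d=look(); q,ds=optics.grab_frame('side'); print('sideA',rect('side',ds,(.438,-.0105),.07)); print(monitor.observe()['qpos'])
cv2.imwrite('pics/c4.png',np.hstack([cv2.resize(p[100:330,100:400,::-1],(400,306)),cv2.resize(q[100:330,150:450,::-1],(400,306))]))
```

```text
cover(top,raw) [0. 0. 0. 0. 0. 0.]
cover(top,raw) [0. 0. 0. 0. 0. 0.]
sideA [449.1 -14.5  61.8  35.   58.4  53. ]
[ 0.07  0.55 -0.91  1.74  0.48  1.1   0.05]
```

View pics/c4.png

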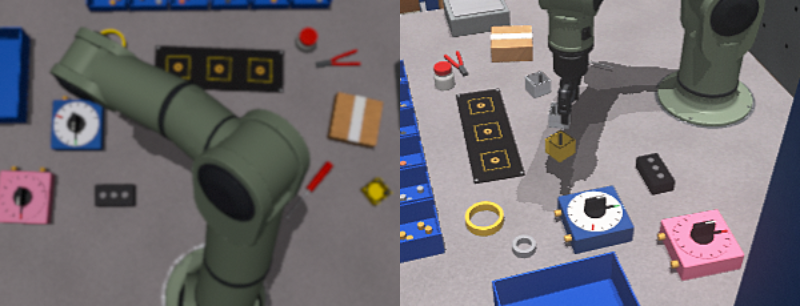

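Emit:
apply_moves --linear '[[-0.33, -0.56, 0], [-0.33, -0.56, 0], [-0.33, -0.56, 0], [-0.33, -0.56, 0], [-0.33, -0.56, 0]]' --delta_rot '[[0.03, -0.06, 0.21], [0.03, -0.06, 0.21], [0.03, -0.06, 0.21], [0.03, -0.06, 0.21], [0.03, -0.06, 0.21]]'

```text
clock: 11.65
position: [0.4988, 0.1857, 0.2369]
tool_rot: [-3.107, 0.136, 2.177]
force: [-0.5, 1.1, 0.1]
grip_width: 0.0853
finger_force: 0.0
```

Emit:
apply_moves --linear '[[-0.53, -0.37, 0.08], [-0.53, -0.37, 0.08], [-0.53, -0.37, 0.08], [-0.53, -0.37, 0.08], [-0.53, -0.37, 0.08]]' --delta_rot '[[0.03, -0.06, 0.2], [0.03, -0.06, 0.2], [0.03, -0.06, 0.2], [0.03, -0.06, 0.2], [0.03, -0.06, 0.2]]'

```text
clock: 12.07
position: [0.4992, 0.1202, 0.2371]
tool_rot: [-3.13, 0.272, 1.756]
force: [0.5, -0.0, 0.3]
grip_width: 0.0856
finger_force: 0.0
```

Emit:
apply_moves --linear '[[-0.09, -0.19, 0.74], [-0.09, -0.19, 0.74], [-0.09, -0.19, 0.74], [-0.09, -0.19, 0.74], [-0.09, -0.19, 0.74]]' --delta_rot '[[0.07, -0.12, 0.13], [0.07, -0.12, 0.13], [0.07, -0.12, 0.13], [0.07, -0.12, 0.13], [0.07, -0.12, 0.13]]'

```text
clock: 12.48
position: [0.4851, 0.089, 0.1679]
tool_rot: [-3.092, 0.53, 1.474]
force: [-0.3, 0.6, 1.1]
grip_width: 0.0854
finger_force: 0.0
```

Run:
```python
from h import *
np.set_printoptions(precision=3,suppress=True)
p,d=look(); q,ds=optics.grab_frame('side'); print('sideA',rect('side',ds,(.438,-.0105),.045)); s=monitor.observe();print(s['qpos'],s['position'],s['tool_rot'],fk2(s['qpos'],O)[0])
cv2.imwrite('pics/c5.png',np.hstack([crop(p,200,140,130,100,3),crop(q,210,130,130,100,3)]))
c=(.439,-.0137,.025)
plan([pose(c,65.5,-45,.12),pose(c,65.5,-45,.03)],2)
```

```text
cover(top,raw) [0. 0. 0. 0. 0. 0.]
cover(top,raw) [ 457.4 -175.5   57.3   56.7   13.4   90. ]
sideA [436.7 -13.   71.6  56.3  65.5 114. ]
[-0.216  0.616 -0.481  1.81   0.631  1.293 -1.128] [0.485 0.088 0.169] [-3.096  0.529  1.471] [0.494 0.13  0.158]
[0.06, -0.08, 0.75] [0.07, -0.12, 0.13]
-- at [0.471 0.057 0.102]
[0.0, -0.01, 0.9] [0.0, 0.0, 0.0]
-- at [ 0.444 -0.001  0.038]
```

View pics/c5.png

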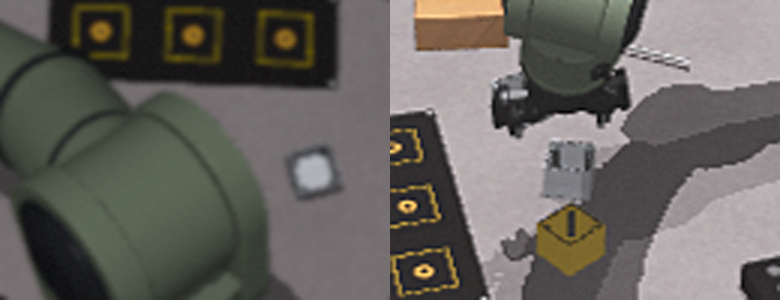

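```bash
sed -i 's/=.2354,.5298,.4207,.2427/=.3194,.5298,.4207,.3267/' h.py
python3 - <<'E'
from h import *
np.set_printoptions(precision=2,suppress=True,linewidth=150)
s=monitor.observe(); print(fk2(s['qpos'],O)[0])
q=s['qpos']
for nm,c,yaw,tilt in(('A',(.439,-.0137,.025),65.5,-45),('A up',(.439,-.0137,.12),65.5,-45),('mid',(.55,.05,.12),80,-20),('mid',(.6,.07,.12),85,0),('P0',(.647,.093,.12),90,45),('P0',(.647,.093,.033),90,45),('P0',(.647,.093,.12),90,0),('P0',(.647,.093,.033),90,-45),('P0',(.647,.093,.033),90,45),
 ('B',(.4577,-.1723,.025),104,45),('mid',(.55,-.1,.12),95,20),('P1',(.64,-.046,.033),90,-45),('',(.64,-.046,.1),90,0),('P1',(.64,-.046,.033),90,45),('',(.64,-.1,.1),90,0),('P2',(.633,-.146,.033),90,-45)):
    p,R=pose(c,yaw,tilt); q,e=ik(p,R,q); print(nm,yaw,tilt,q,'%.3f'%e)
E
```

```text
[0.49 0.09 0.17]
A 65.5 -45 [-0.25  0.92 -0.28  1.87  0.72  1.21 -1.48] 0.000
A up 65.5 -45 [-0.23  0.75 -0.31  1.88  0.65  1.33 -1.38] 0.000
mid 80 -20 [-0.05  0.68 -0.46  1.79  0.66  1.06 -1.05] 0.000
mid 85 0 [ 0.22  0.71 -0.64  1.73  0.53  0.88 -0.75] 0.000
P0 90 45 [ 0.76  1.15 -1.16  1.59  0.28  0.84 -0.18] 0.000
P0 90 45 [ 0.73  1.27 -1.09  1.58  0.34  0.76 -0.13] 0.000
P0 90 0 [ 0.25  0.83 -0.79  1.59  0.66  1.01 -0.74] 0.000
P0 90 -45 [-0.29  1.08 -0.44  1.42  1.    1.46 -1.13] 0.000
P0 90 45 [ 0.81  1.44 -1.34  1.58  0.7   0.9  -0.39] 0.000
B 104 45 [ 1.28  1.45 -1.34  1.63  0.65  1.35  0.12] 0.000
mid 95 20 [ 1.04  1.09 -1.35  1.75  0.79  1.14 -0.39] 0.000
P1 90 -45 [ 0.17  1.16 -0.88  1.58  1.4   1.67 -1.19] 0.000
 90 0 [ 0.71  1.14 -1.36  1.62  1.14  1.35 -0.82] 0.000
P1 90 45 [ 0.99  1.52 -1.44  1.47  0.75  1.15 -0.26] 0.000
 90 0 [ 0.76  1.09 -1.26  1.6   1.07  1.28 -0.69] 0.000
P2 90 -45 [ 0.34  1.15 -0.9   1.65  1.49  1.63 -1.13] 0.000
```

Emit:
apply_moves --linear '[[0.06, -0.08, 0.75], [0.06, -0.08, 0.75], [0.06, -0.08, 0.75], [0.06, -0.08, 0.75], [0.06, -0.08, 0.75]]' --delta_rot '[[0.07, -0.12, 0.13], [0.07, -0.12, 0.13], [0.07, -0.12, 0.13], [0.07, -0.12, 0.13], [0.07, -0.12, 0.13]]'

```text
clock: 13.0
position: [0.471, 0.0563, 0.1016]
tool_rot: [3.126, 0.787, 1.129]
force: [-0.5, 0.3, 0.4]
grip_width: 0.0854
finger_force: 0.0
```

Run:
```python
from h import *
print(now()[0],now()[1].as_euler('xyz',degrees=True))
c=(.439,-.0137,.025)
plan([pose(c,65.5,-45,.06),pose(c,65.5,-45,0)],2)
```

```text
[0.47097434 0.05632255 0.10159909] [179.08845747  45.09545993  64.71386386]
[0.0, 0.0, 0.6] [0.0, 0.0, 0.0]
-- at [0.454 0.017 0.059]
[0.0, -0.01, 0.6] [0.0, 0.0, 0.0]
-- at [ 0.435 -0.021  0.017]
```

Emit:
apply_moves --linear '[[0, 0, 0.6], [0, 0, 0.6], [0, 0, 0.6], [0, 0, 0.6], [0, 0, 0.6]]' --delta_rot '[[0, 0, 0], [0, 0, 0], [0, 0, 0], [0, 0, 0], [0, 0, 0]]'

```text
clock: 13.42
position: [0.4541, 0.0177, 0.061]
tool_rot: [3.122, 0.786, 1.127]
force: [0.6, 0.0, 0.6]
grip_width: 0.0855
finger_force: 0.0
```

Emit:
apply_moves --linear '[[0, 0, 0.15], [0, 0, 0.3], [0, 0, 0.45], [0, 0, 0.6], [0, 0, 0.6]]' --delta_rot '[[0, 0, 0], [0, 0, 0], [0, 0, 0], [0, 0, 0], [0, 0, 0]]'

```text
clock: 13.83
position: [0.4355, -0.0229, 0.0173]
tool_rot: [3.123, 0.789, 1.126]
force: [0.3, -0.1, -0.3]
grip_width: 0.0856
finger_force: 0.0
```

Emit:
apply_moves --linear '[[0, 0, 0], [0, 0, 0], [0, 0, 0], [0, 0, 0], [0, 0, 0]]' --delta_rot '[[0, 0, 0], [0, 0, 0], [0, 0, 0], [0, 0, 0], [0, 0, 0]]' --gripper -1 --force 40

```text
clock: 14.25
position: [0.4367, -0.0208, 0.0183]
tool_rot: [3.121, 0.788, 1.125]
force: [1.0, 4.6, 8.8]
grip_width: 0.0556
finger_force: 41.5
```

Emit:
apply_moves --linear '[[0, 0, 0], [0, 0, 0], [0, 0, 0], [0, 0, 0], [0, 0, 0]]' --delta_rot '[[0, 0, 0], [0, 0, 0], [0, 0, 0], [0, 0, 0], [0, 0, 0]]'

```text
clock: 14.67
position: [0.4367, -0.0208, 0.0183]
tool_rot: [3.121, 0.788, 1.125]
force: [0.6, 3.9, 8.9]
grip_width: 0.0554
finger_force: 41.5
```

```bash
cat >> h.py <<'E'
def save_grasp(c,yaw_c,name):   # cover centre c, flat mouth-up, edge yaw
    p,r=now(); Rc=Ro.from_euler('z',yaw_c,degrees=True); json.dump({'rel_p':list(Rc.inv().apply(p-np.array(c))),'rel_q':list((Rc.inv()*r).as_quat())},open(name,'w'))
def place(name,c,Rc):           # tool pose putting held cover at centre c, rotation Rc
    g=json.load(open(name)); return (np.array(c)+Rc.apply(g['rel_p']),Rc*Ro.from_quat(g['rel_q']))
E
python3 - <<'E'
from h import *
np.set_printoptions(precision=4,suppress=True)
for n in('top','side'):
    p=np.load(n+'0.npz')['p']; hsv=cv2.cvtColor(p,cv2.COLOR_RGB2HSV)
    for P in([.647,.093,.005],[.64,-.026,.005],[.633,-.146,.005]):
        u=px(n,[P])[0].astype(int); w=8
        sub=hsv[u[1]-w:u[1]+w,u[0]-w:u[0]+w]; m=((sub[...,1]>90)&(sub[...,2]>70)).astype(np.uint8)
        k,lab,st,ce=cv2.connectedComponentsWithStats(m); j=1+np.argmax([-abs(c-w).sum()+ (st[i+1,4]>4)*5 for i,c in enumerate(ce[1:])])
        print(n,st[j],atz(n,[ce[j]+u-w],.005))
save_grasp((.439,-.0137,.023),65.5,'gA.json')
c0=Ro.from_euler('z',90,degrees=True)   # flat, tool yaw 90
side=Ro.from_euler('x',90,degrees=True)*c0
P=(.647,.094)
p,r=now()
plan([(p+[0,0,.09],r),place('gA.json',(.54,.04,.14),Ro.from_euler('x',25,degrees=True)*c0),place('gA.json',(*P,.12),side),place('gA.json',(*P,.036),side)],3)
E
```

```text
top [ 6  5  7  7 39] [[0.6492 0.0914 0.005 ]]
top [ 6  5  7  7 41] [[ 0.6419 -0.0288  0.005 ]]
top [ 6  5  7  6 35] [[ 0.6348 -0.1487  0.005 ]]
side [ 6  7  7  5 27] [[0.6472 0.0938 0.005 ]]
side [ 5  7  7  4 23] [[ 0.6411 -0.0265  0.005 ]]
side [ 5  7  7  5 21] [[ 0.6346 -0.147   0.005 ]]
[-0.638, 0.013, -0.634] [0.0, 0.0, 0.0]
-- at [ 0.437 -0.021  0.108]
[0.501, 0.716, -0.834] [-0.108, 0.208, -0.172]
-- at [0.541 0.035 0.133]
[0.339, 0.531, -0.012] [0.003, 0.271, 0.002]
[0.295, 0.53, 0.17] [0.003, 0.27, 0.002]
-- at [0.648 0.099 0.113]
[-0.592, 0.002, 0.596] [0.0, 0.0, 0.0]
-- at [0.648 0.099 0.029]
```

Emit:
apply_moves --linear '[[-0.16, 0, -0.16], [-0.32, 0.01, -0.32], [-0.48, 0.01, -0.48], [-0.638, 0.013, -0.634], [-0.638, 0.013, -0.634]]' --delta_rot '[[0, 0, 0], [0, 0, 0], [0, 0, 0], [0, 0, 0], [0, 0, 0]]' --force 60

```text
clock: 15.08
position: [0.4375, -0.0208, 0.1108]
tool_rot: [3.117, 0.786, 1.122]
force: [1.2, 0.2, -1.4]
grip_width: 0.0553
finger_force: 64.4
```

Emit:
apply_moves --linear '[[0.1, 0.143, -0.167], [0.2, 0.286, -0.334], [0.3, 0.43, -0.5], [0.4, 0.573, -0.667], [0.501, 0.716, -0.834]]' --delta_rot '[[-0.022, 0.042, -0.034], [-0.043, 0.083, -0.069], [-0.065, 0.125, -0.103], [-0.086, 0.166, -0.138], [-0.108, 0.208, -0.172]]'

```text
clock: 15.5
position: [0.5417, 0.036, 0.1327]
tool_rot: [3.129, 0.348, 1.563]
force: [0.1, -0.2, -3.1]
grip_width: 0.0553
finger_force: 64.4
```

Emit:
apply_moves --linear '[[0.068, 0.106, 0], [0.136, 0.212, 0], [0.203, 0.319, 0], [0.271, 0.425, 0], [0.339, 0.531, -0.012]]' --delta_rot '[[0.001, 0.054, 0], [0.001, 0.108, 0.001], [0.002, 0.163, 0.001], [0.002, 0.217, 0.002], [0.003, 0.271, 0.002]]'

```text
clock: 15.92
position: [0.5952, 0.0662, 0.1228]
tool_rot: [3.135, -0.22, 1.558]
force: [-0.0, 1.7, -2.5]
grip_width: 0.0557
finger_force: 64.3
```

Emit:
apply_moves --linear '[[0.059, 0.106, 0.034], [0.118, 0.212, 0.068], [0.177, 0.318, 0.102], [0.236, 0.424, 0.136], [0.295, 0.53, 0.17]]' --delta_rot '[[0.001, 0.054, 0], [0.001, 0.108, 0.001], [0.002, 0.163, 0.001], [0.002, 0.217, 0.002], [0.003, 0.27, 0.002]]'

```text
clock: 16.33
position: [0.6487, 0.0965, 0.1121]
tool_rot: [-3.139, -0.786, 1.552]
force: [-0.0, -0.0, -2.0]
grip_width: 0.0555
finger_force: 64.4
```

Emit:
apply_moves --linear '[[-0.1, 0, 0.1], [-0.2, 0, 0.2], [-0.3, 0, 0.3], [-0.35, 0, 0.35], [-0.4, 0, 0.4]]' --delta_rot '[[0, 0, 0], [0, 0, 0], [0, 0, 0], [0, 0, 0], [0, 0, 0]]'

```text
clock: 16.75
position: [0.6467, 0.0981, 0.0545]
tool_rot: [-3.137, -0.779, 1.554]
force: [0.0, 0.3, -1.2]
grip_width: 0.0555
finger_force: 64.4
```

Run:
```python
from h import *
np.set_printoptions(precision=3,suppress=True)
print(monitor.observe()['qpos'],now()[1].as_euler('xyz',degrees=True))
c0=Ro.from_euler('z',90,degrees=True); side=Ro.from_euler('x',90,degrees=True)*c0
plan([place('gA.json',(.648,.094,.0345),side)],3)
q,d=optics.grab_frame('side'); p,d=optics.grab_frame('top')
u=px('side',[[.648,.094,.05]])[0].astype(int)
cv2.imwrite('pics/c6.png',np.hstack([crop(q,u[0]-50,u[1]-60,100,100,4),crop(p,180,100,100,100,4)]))
```

```text
[ 0.701  1.169 -1.01   1.596  0.176  0.751 -0.049] [-179.71   -44.605   89.047]
[-0.188, 0.023, 0.199] [-0.001, 0.002, 0.0]
-- at [0.649 0.099 0.027]
```

View pics/c6.png

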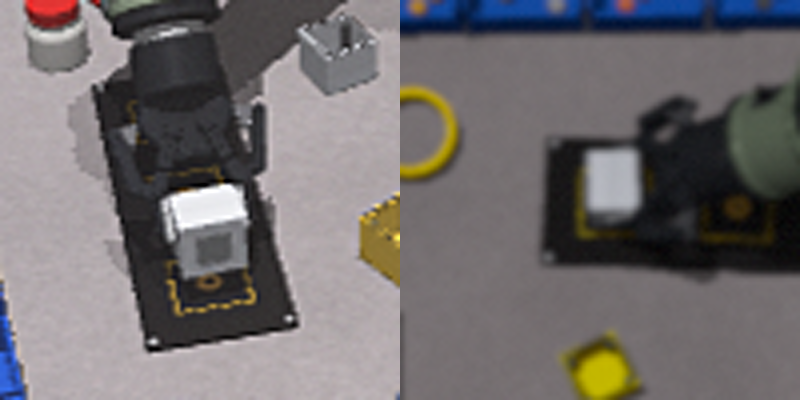

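Emit:
apply_moves --linear '[[-0.06, 0.005, 0.06], [-0.11, 0.01, 0.11], [-0.15, 0.02, 0.16], [-0.185, 0.02, 0.195], [-0.19, 0.02, 0.2]]' --delta_rot '[[0, 0, 0], [0, 0.002, 0], [0, 0.002, 0], [0, 0.002, 0], [0, 0.002, 0]]'

```text
clock: 17.27
position: [0.6485, 0.0977, 0.0258]
tool_rot: [-3.134, -0.785, 1.55]
force: [-0.9, 0.5, -1.9]
grip_width: 0.0553
finger_force: 64.5
```

Emit:
apply_moves --linear '[[0, 0, 0], [0, 0, 0], [0, 0, 0], [0, 0, 0], [0, 0, 0]]' --delta_rot '[[0, 0, 0], [0, 0, 0], [0, 0, 0], [0, 0, 0], [0, 0, 0]]'

```text
clock: 17.68
position: [0.649, 0.0976, 0.0272]
tool_rot: [-3.136, -0.785, 1.551]
force: [-0.0, 0.0, -0.3]
grip_width: 0.0553
finger_force: 64.5
```

Emit:
apply_moves --linear '[[-0.005, 0, 0.005], [-0.01, 0, 0.01], [-0.013, 0, 0.013], [-0.013, 0, 0.013], [-0.013, 0, 0.013]]' --delta_rot '[[0, 0, 0], [0, 0, 0], [0, 0, 0], [0, 0, 0], [0, 0, 0]]'

```text
clock: 18.1
position: [0.649, 0.0977, 0.0256]
tool_rot: [-3.136, -0.785, 1.551]
force: [-1.1, -1.9, 5.3]
grip_width: 0.0553
finger_force: 65.1
```

Emit:
apply_moves --linear '[[0, 0, 0], [0, 0, 0], [0, 0, 0], [0, 0, 0], [0, 0, 0]]' --delta_rot '[[0, 0, 0], [0, 0, 0], [0, 0, 0], [0, 0, 0], [0, 0, 0]]' --gripper 1

```text
clock: 18.52
position: [0.6489, 0.0976, 0.0251]
tool_rot: [-3.135, -0.785, 1.551]
force: [-1.5, -0.3, -1.7]
grip_width: 0.0852
finger_force: 0.0
```

Emit:
apply_moves --linear '[[0, 0, -0.2], [0, 0, -0.4], [0, 0, -0.6], [0, 0, -0.8], [0, 0, -1]]' --delta_rot '[[0, 0, 0], [0, 0, 0], [0, 0, 0], [0, 0, 0], [0, 0, 0]]'

```text
clock: 18.93
position: [0.648, 0.0263, 0.0966]
tool_rot: [-3.135, -0.785, 1.551]
force: [0.2, -0.7, 0.7]
grip_width: 0.0853
finger_force: 0.0
```

Run:
```python
from h import *
np.set_printoptions(precision=3,suppress=True)
q,ds=optics.grab_frame('side'); p,d=optics.grab_frame('top')
print(rect('top',d,(.648,.092),.06,(.045,.075)),rect('side',ds,(.648,.094),.045,(.05,.075)))
c=(.648,.094,.035)
a,b=now(); print(a)
plan([pose(c,90,0,.13),pose(c,90,-45,.10),pose(c,90,-45,0)],2)
```

```text
[648.6  88.4  42.1  61.6  89.1 190. ] [646.7  94.8  60.6  56.6  89.2 191. ]
[0.649 0.024 0.098]
[0.45, -0.01, 0.05] [0.0, -0.19, 0.0]
[0.42, -0.02, -0.13] [0.0, -0.18, -0.01]
-- at [0.648 0.094 0.154]
[0.31, 0.0, 0.28] [0.0, -0.19, 0.0]
[0.4, 0.0, 0.14] [0.0, -0.19, 0.0]
-- at [0.648 0.157 0.098]
[0.0, 0.0, 1.0] [0.0, 0.0, 0.0]
-- at [0.648 0.086 0.027]
```

Emit:
apply_moves --linear '[[0.09, 0, 0], [0.18, 0, 0.02], [0.27, 0, 0.03], [0.36, 0, 0.04], [0.45, -0.01, 0.05]]' --delta_rot '[[0, -0.04, 0], [0, -0.08, 0], [0, -0.12, 0], [0, -0.16, 0], [0, -0.19, 0]]'

```text
clock: 19.45
position: [0.6478, 0.0641, 0.125]
tool_rot: [-3.139, -0.383, 1.556]
force: [-0.3, 0.6, 0.3]
grip_width: 0.0852
finger_force: 0.0
```

Emit:
apply_moves --linear '[[0.08, 0, -0.03], [0.17, 0, -0.05], [0.25, 0, -0.08], [0.34, -0.01, -0.1], [0.42, -0.02, -0.13]]' --delta_rot '[[0, -0.04, 0], [0, -0.08, 0], [0, -0.12, 0], [0, -0.16, 0], [0, -0.18, -0.01]]'

```text
clock: 19.87
position: [0.6459, 0.0998, 0.1527]
tool_rot: [3.141, -0.006, 1.579]
force: [0.1, 0.3, 0.1]
grip_width: 0.0855
finger_force: 0.0
```

Emit:
apply_moves --linear '[[0.06, 0, 0.05], [0.12, 0, 0.11], [0.18, 0, 0.17], [0.25, 0, 0.22], [0.31, 0, 0.28]]' --delta_rot '[[0, -0.04, 0], [0, -0.08, 0], [0, -0.12, 0], [0, -0.16, 0], [0, -0.19, 0]]'

```text
clock: 20.28
position: [0.6457, 0.13, 0.1238]
tool_rot: [3.141, 0.392, 1.579]
force: [-0.7, 0.9, -0.6]
grip_width: 0.0852
finger_force: 0.0
```

Emit:
apply_moves --linear '[[0.08, 0, 0.03], [0.16, 0, 0.06], [0.24, 0, 0.08], [0.32, 0, 0.11], [0.4, 0, 0.14]]' --delta_rot '[[0, -0.04, 0], [0, -0.08, 0], [0, -0.12, 0], [0, -0.16, 0], [0, -0.19, 0]]'

```text
clock: 20.7
position: [0.6452, 0.1615, 0.095]
tool_rot: [-3.14, 0.79, 1.58]
force: [-0.3, 0.4, -0.2]
grip_width: 0.0857
finger_force: 0.0
```

Run:
```python
from h import *
np.set_printoptions(precision=3,suppress=True)
p,d=optics.grab_frame('top'); print(rect('top',d,(.648,.092),.06,(.045,.075)))
print(now()[0],now()[1].as_euler('xyz',degrees=True),monitor.observe()['qpos'])
plan([pose((.648,.094,.035),90,-45,0)],2)
```

```text
[648.5  88.4  42.1  57.4  89.2 187. ]
[0.643 0.164 0.092] [-179.544   45.485   90.999] [-0.466  1.01  -0.311  1.311  0.832  1.533 -1.037]
[-0.08, 0.04, 1.0] [0.0, 0.0, 0.01]
-- at [0.648 0.087 0.027]
```

Emit:
apply_moves --linear '[[-0.08, 0.05, 0.2], [-0.08, 0.05, 0.4], [-0.08, 0.05, 0.6], [-0.08, 0.05, 0.8], [-0.08, 0.05, 1]]' --delta_rot '[[0, 0, 0.01], [0.01, 0, 0.01], [0.01, 0, 0.01], [0.01, 0, 0.01], [0.01, 0, 0.01]]'

```text
clock: 21.17
position: [0.651, 0.081, 0.0297]
tool_rot: [-3.139, 0.786, 1.547]
force: [0.6, 0.3, -1.0]
grip_width: 0.0855
finger_force: 0.0
```

Emit:
apply_moves --linear '[[0, 0, 0], [0, 0, 0], [0, 0, 0], [0, 0, 0], [0, 0, 0]]' --delta_rot '[[0, 0, 0], [0, 0, 0], [0, 0, 0], [0, 0, 0], [0, 0, 0]]' --gripper -1

```text
clock: 21.58
position: [0.6516, 0.0839, 0.0316]
tool_rot: [3.141, 0.785, 1.547]
force: [-1.0, 0.3, -1.6]
grip_width: 0.056
finger_force: 63.4
```

Emit:
apply_moves --linear '[[0, 0, 0], [0, 0, 0], [0, 0, 0], [0, 0, 0], [0, 0, 0]]' --delta_rot '[[0, 0, 0], [0, 0, 0], [0, 0, 0], [0, 0, 0], [0, 0, 0]]'

```text
clock: 22.0
position: [0.6515, 0.083, 0.0313]
tool_rot: [-3.141, 0.786, 1.546]
force: [0.4, 0.6, -1.1]
grip_width: 0.0552
finger_force: 63.4
```

```bash
cat >> h.py <<'E'
def save2(c,Rc,name):
    p,r=now(); json.dump({'rel_p':list(Rc.inv().apply(p-np.array(c))),'rel_q':list((Rc.inv()*r).as_quat())},open(name,'w'))
RX=lambda a:Ro.from_euler('x',a,degrees=True)
E
python3 - <<'E'
from h import *
c0=Ro.from_euler('z',89,degrees=True)
save2((.6485,.093,.033),RX(90)*c0,'gA2.json')
p,r=now(); print(p,r.as_euler('xyz',degrees=True))
P=(.648,.093)
plan([(p+[0,0,.07],r),place('gA2.json',(*P,.11),RX(180)*c0),place('gA2.json',(*P,.032),RX(180)*c0)],3)
E
```

```text
[0.65147872 0.08304322 0.03130927] [-179.9903965    45.0423218    88.59855838]
[-0.495, 0.0, -0.495] [0.0, 0.0, 0.0]
-- at [0.651 0.083 0.101]
[0.03, -0.003, -0.024] [0.004, 0.25, -0.004]
[0.039, -0.002, -0.006] [0.005, 0.25, -0.004]
[0.036, -0.002, 0.014] [0.004, 0.25, -0.005]
-- at [0.651 0.095 0.1  ]
[-0.551, 0.018, 0.552] [0.0, 0.0, 0.0]
-- at [0.651 0.095 0.022]
```

Emit:
apply_moves --linear '[[-0.12, 0, -0.12], [-0.25, 0, -0.25], [-0.37, 0, -0.37], [-0.495, -0.02, -0.495], [-0.495, -0.03, -0.495]]' --delta_rot '[[0, 0, 0], [0, 0, 0], [0, 0, 0], [0, 0, 0], [0, 0, 0]]'

```text
clock: 22.42
position: [0.6498, 0.0836, 0.106]
tool_rot: [3.135, 0.784, 1.541]
force: [0.1, 0.6, -1.0]
grip_width: 0.0554
finger_force: 63.6
```

Emit:
apply_moves --linear '[[0.006, 0, 0], [0.012, 0, -0.01], [0.018, 0, -0.014], [0.024, 0, -0.02], [0.03, -0.003, -0.024]]' --delta_rot '[[0, 0.05, 0], [0.001, 0.1, 0], [0.002, 0.15, 0], [0.003, 0.2, 0], [0.004, 0.25, -0.004]]'

```text
clock: 22.83
position: [0.6487, 0.0875, 0.1025]
tool_rot: [-3.132, 0.258, 1.552]
force: [-0.4, -0.4, -2.5]
grip_width: 0.0555
finger_force: 63.7
```

Emit:
apply_moves --linear '[[0.008, 0, 0], [0.016, 0, 0], [0.024, 0, -0.003], [0.03, 0, -0.005], [0.039, -0.002, -0.006]]' --delta_rot '[[0, 0.05, 0], [0.001, 0.1, 0], [0.002, 0.15, 0], [0.003, 0.2, 0], [0.005, 0.25, -0.004]]'

```text
clock: 23.25
position: [0.6487, 0.0904, 0.1022]
tool_rot: [-3.122, -0.265, 1.552]
force: [0.0, -0.1, -3.0]
grip_width: 0.0553
finger_force: 63.7
```

Emit:
apply_moves --linear '[[0.008, 0, 0], [0.016, 0, 0], [0.024, 0, 0.005], [0.03, 0, 0.01], [0.036, -0.002, 0.014]]' --delta_rot '[[0, 0.05, 0], [0.001, 0.1, 0], [0.002, 0.15, 0], [0.003, 0.2, 0], [0.004, 0.25, -0.004]]'

```text
clock: 23.67
position: [0.6486, 0.0933, 0.1011]
tool_rot: [-3.11, -0.788, 1.545]
force: [-0.8, 0.8, -3.3]
grip_width: 0.0551
finger_force: 63.8
```

Run:
```python
from h import *
g=json.load(open('gA2.json')); c0=Ro.from_euler('z',89,degrees=True); Rc=RX(90)*c0
tcp=np.array([.6485,.093,.033])+Rc.apply(g['rel_p'])
g['rel_p']=list(Rc.inv().apply(tcp-[.6515,.093,.033])); json.dump(g,open('gA2.json','w'))
print(now()[0],now()[1].as_euler('xyz',degrees=True))
plan([place('gA2.json',(.648,.093,.034),RX(180)*c0)],3)
```

```text
[0.64855265 0.093276   0.101127  ] [-178.16488726  -45.16452916   88.5037767 ]
[-0.537, 0.012, 0.553] [0.002, -0.002, -0.001]
-- at [0.648 0.095 0.024]
```

Emit:
apply_moves --linear '[[-0.11, 0, 0.11], [-0.22, 0, 0.22], [-0.35, 0.01, 0.36], [-0.46, 0.01, 0.48], [-0.537, 0.012, 0.553]]' --delta_rot '[[0.002, -0.002, -0.001], [0.002, -0.002, -0.001], [0.002, -0.002, -0.001], [0.002, -0.002, -0.001], [0.002, -0.002, -0.001]]'

```text
clock: 24.08
position: [0.6464, 0.0971, 0.0211]
tool_rot: [-3.103, -0.778, 1.549]
force: [0.6, -0.1, -1.6]
grip_width: 0.0555
finger_force: 63.8
```

Emit:
apply_moves --linear '[[-0.007, 0, 0.007], [-0.014, 0, 0.014], [-0.021, 0, 0.021], [-0.028, 0, 0.028], [-0.032, 0, 0.032]]' --delta_rot '[[0, 0, 0], [0, 0, 0], [0, 0, 0], [0, 0, 0], [0, 0, 0]]'

```text
clock: 24.5
position: [0.6475, 0.0958, 0.0195]
tool_rot: [-3.106, -0.781, 1.548]
force: [-4.7, -5.1, 12.1]
grip_width: 0.0552
finger_force: 65.2
```

Emit:
apply_moves --linear '[[0, 0, 0], [0, 0, 0], [0, 0, 0], [0, 0, 0], [0, 0, 0]]' --delta_rot '[[0, 0, 0], [0, 0, 0], [0, 0, 0], [0, 0, 0], [0, 0, 0]]'

```text
clock: 24.92
position: [0.6475, 0.0958, 0.0195]
tool_rot: [-3.106, -0.781, 1.548]
force: [-1.5, -1.7, 5.9]
grip_width: 0.0552
finger_force: 64.7
```

Emit:
apply_moves --linear '[[0, 0, 0], [0, 0, 0], [0, 0, 0], [0, 0, 0], [0, 0, 0]]' --delta_rot '[[0, 0, 0], [0, 0, 0], [0, 0, 0], [0, 0, 0], [0, 0, 0]]' --gripper 1

```text
clock: 25.33
position: [0.6472, 0.0958, 0.0184]
tool_rot: [-3.104, -0.781, 1.547]
force: [0.2, 0.1, 0.5]
grip_width: 0.0854
finger_force: 0.0
```

Emit:
apply_moves --linear '[[0, 0, -0.2], [0, 0, -0.4], [0, 0, -0.6], [0, 0, -0.8], [0, 0, -1]]' --delta_rot '[[0, 0, 0], [0, 0, 0], [0, 0, 0], [0, 0, 0], [0, 0, 0]]'

```text
clock: 25.75
position: [0.6491, 0.0247, 0.0901]
tool_rot: [-3.104, -0.781, 1.547]
force: [1.3, -0.1, -0.2]
grip_width: 0.0855
finger_force: 0.0
```

Run:
```python
from h import *
np.set_printoptions(precision=3,suppress=True)
q,ds=optics.grab_frame('side'); p,d=optics.grab_frame('top')
print(rect('top',d,(.648,.092),.05,(.042,.06)),rect('side',ds,(.648,.094),.04,(.042,.06)))
print('B',rect('top',d,(.457,-.175),.075),rect('side',ds,(.457,-.172),.045))
print(now()[0],monitor.observe()['qpos'])
c=(.457,-.173,.025)
plan([((.58,-.06,.16),tool(98,45,'y')),pose(c,103.6,45,.10),pose(c,103.6,45,0)],2)
cv2.imwrite('pics/c7.png',np.hstack([crop(q,190,130,100,100,4),crop(p,200,110,100,100,4)]))
```

```text
[646.7  90.5  53.7  59.   89.9 209. ] [645.2  94.2  57.2  65.    0.2 221. ]
B [ 457.4 -175.3   56.7   56.    14.7   95. ] [ 456.2 -171.4   61.3   65.5   13.1  112. ]
[0.651 0.023 0.091] [ 0.797  1.155 -1.05   1.507  0.18   0.944 -0.014]
[-0.06, -0.36, -0.53] [0.02, 0.0, -0.03]
[-0.03, -0.39, -0.52] [0.02, 0.0, -0.03]
-- at [ 0.58  -0.06   0.161]
[-0.81, -0.66, -0.29] [0.02, 0.0, -0.01]
[-0.79, -0.69, -0.27] [0.01, 0.0, -0.02]
-- at [ 0.472 -0.234  0.088]
[0.0, -0.01, 1.0] [0.0, 0.0, 0.0]
-- at [ 0.455 -0.166  0.017]
```

View pics/c7.png

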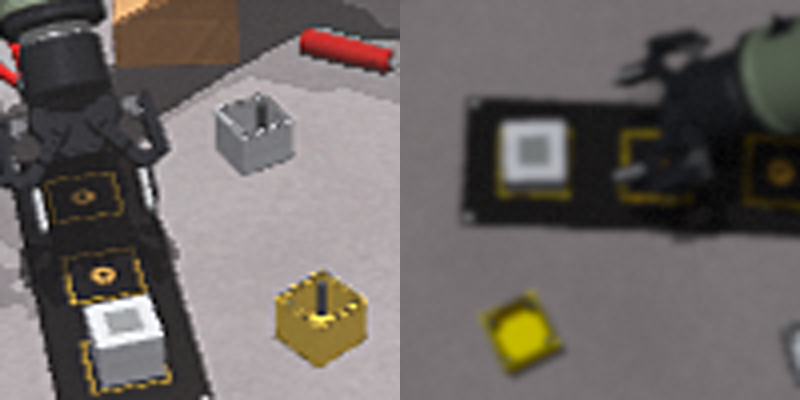

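Emit:
apply_moves --linear '[[-0.06, -0.36, -0.53], [-0.06, -0.36, -0.53], [-0.06, -0.36, -0.53], [-0.06, -0.36, -0.53], [-0.06, -0.36, -0.53]]' --delta_rot '[[0.02, 0, -0.03], [0.02, 0, -0.03], [0.02, 0, -0.03], [0.02, 0, -0.03], [0.02, 0, -0.03]]'

```text
clock: 26.27
position: [0.6141, -0.0154, 0.1232]
tool_rot: [-3.124, -0.783, 1.636]
force: [0.1, 0.8, 0.3]
grip_width: 0.0851
finger_force: 0.0
```

Emit:
apply_moves --linear '[[-0.03, -0.39, -0.52], [-0.03, -0.39, -0.52], [-0.03, -0.39, -0.52], [-0.03, -0.39, -0.52], [-0.03, -0.39, -0.52]]' --delta_rot '[[0.02, 0, -0.03], [0.02, 0, -0.03], [0.02, 0, -0.03], [0.02, 0, -0.03], [0.02, 0, -0.03]]'

```text
clock: 26.68
position: [0.5787, -0.0566, 0.1583]
tool_rot: [3.138, -0.783, 1.725]
force: [-0.4, -0.1, 0.4]
grip_width: 0.0852
finger_force: 0.0
```

Emit:
apply_moves --linear '[[-0.81, -0.66, -0.29], [-0.81, -0.66, -0.29], [-0.81, -0.66, -0.29], [-0.81, -0.66, -0.29], [-0.81, -0.66, -0.29]]' --delta_rot '[[0.02, 0, -0.01], [0.02, 0, -0.01], [0.02, 0, -0.01], [0.02, 0, -0.01], [0.02, 0, -0.01]]'

```text
clock: 27.1
position: [0.525, -0.1446, 0.121]
tool_rot: [-3.123, -0.784, 1.752]
force: [0.8, 1.2, -0.2]
grip_width: 0.0856
finger_force: 0.0
```

Emit:
apply_moves --linear '[[-0.79, -0.69, -0.27], [-0.79, -0.69, -0.27], [-0.79, -0.69, -0.27], [-0.79, -0.69, -0.27], [-0.79, -0.69, -0.27]]' --delta_rot '[[0.01, 0, -0.02], [0.01, 0, -0.02], [0.01, 0, -0.02], [0.01, 0, -0.02], [0.01, 0, -0.02]]'

```text
clock: 27.52
position: [0.472, -0.2311, 0.086]
tool_rot: [3.138, -0.784, 1.813]
force: [0.5, 1.0, -0.1]
grip_width: 0.0853
finger_force: 0.0
```

Run:
```python
from h import *
np.set_printoptions(precision=3,suppress=True)
q,ds=optics.grab_frame('side')
p,d=optics.grab_frame('top')
print('B',rect('top',d,(.457,-.175),.05),rect('side',ds,(.457,-.172),.045))
print(now()[0],now()[1].as_euler('xyz',degrees=True),monitor.observe()['qpos'])
c=(.457,-.173,.025)
plan([pose(c,103.6,45,.05),pose(c,103.6,45,0)],2)
```

```text
B [ 457.3 -175.4   57.    56.9   14.3   87. ] [ 456.1 -170.9   60.6   69.1   11.9  111. ]
[ 0.473 -0.23   0.087] [179.709 -44.912 104.071] [ 1.196  1.173 -1.055  1.481  0.294  1.381  0.429]
[-0.02, -0.02, 0.46] [0.0, 0.0, 0.0]
-- at [ 0.463 -0.2    0.053]
[0.0, 0.0, 0.5] [0.0, 0.0, 0.0]
-- at [ 0.455 -0.166  0.018]
```

Emit:
apply_moves --linear '[[-0.02, -0.02, 0.2], [-0.02, -0.02, 0.4], [-0.02, -0.02, 0.6], [-0.02, -0.02, 0.8], [-0.02, -0.02, 0.96]]' --delta_rot '[[0, 0, 0], [0, 0, 0], [0, 0, 0], [0, 0, 0], [0, 0, 0]]'

```text
clock: 28.03
position: [0.4544, -0.1651, 0.0168]
tool_rot: [3.137, -0.784, 1.817]
force: [-0.3, 0.5, -1.1]
grip_width: 0.0852
finger_force: 0.0
```

Emit:
apply_moves --linear '[[0, 0, 0], [0, 0, 0], [0, 0, 0], [0, 0, 0], [0, 0, 0]]' --delta_rot '[[0, 0, 0], [0, 0, 0], [0, 0, 0], [0, 0, 0], [0, 0, 0]]' --gripper -1

```text
clock: 28.45
position: [0.4551, -0.1682, 0.018]
tool_rot: [3.136, -0.782, 1.813]
force: [1.8, -0.6, 6.3]
grip_width: 0.0551
finger_force: 63.8
```

Emit:
apply_moves --linear '[[0, 0, 0], [0, 0, 0], [0, 0, 0], [0, 0, 0], [0, 0, 0]]' --delta_rot '[[0, 0, 0], [0, 0, 0], [0, 0, 0], [0, 0, 0], [0, 0, 0]]'

```text
clock: 28.87
position: [0.4551, -0.1682, 0.018]
tool_rot: [3.136, -0.783, 1.813]
force: [2.6, -0.9, 7.8]
grip_width: 0.0553
finger_force: 63.7
```

Run:
```python
from h import *
np.set_printoptions(precision=3,suppress=True)
p,r=now(); print(p,r.as_euler('xyz',degrees=True))
# cover centre along closing axis = TCP; along the tool plane from the picture
yc=103.8; u=np.array([np.sin(np.radians(yc)),-np.cos(np.radians(yc)),0]); c=np.array([.457,-.173,.023]); c=c+u*np.dot(p-c,u); print(c)
save2(c,Ro.from_euler('z',yc,degrees=True),'gB.json')
c0=Ro.from_euler('z',90,degrees=True); S=(.6415,-.05)
plan([(p+[0,0,.09],r),place('gB.json',(.55,-.11,.14),RX(-30)*c0),place('gB.json',(*S,.12),RX(-90)*c0),place('gB.json',(*S,.036),RX(-90)*c0)],3)
```

```text
[ 0.455 -0.168  0.018] [179.672 -44.838 103.899]
[ 0.456 -0.173  0.023]
[0.635, 0.004, -0.638] [0.0, 0.0, 0.0]
-- at [ 0.455 -0.168  0.108]
[0.214, 0.532, 0.039] [-0.029, -0.125, 0.05]
[0.276, 0.505, 0.007] [-0.029, -0.124, 0.05]
-- at [ 0.55  -0.108  0.133]
[0.233, 0.457, 0.159] [0.0, -0.25, -0.001]
[0.279, 0.457, 0.021] [0.001, -0.25, -0.002]
-- at [ 0.641 -0.055  0.115]
[0.596, -0.001, 0.593] [0.0, 0.0, 0.0]
-- at [ 0.641 -0.055  0.031]
```

Emit:
apply_moves --linear '[[0.16, 0, -0.16], [0.32, 0, -0.32], [0.48, 0, -0.48], [0.635, 0.004, -0.638], [0.635, 0.004, -0.638]]' --delta_rot '[[0, 0, 0], [0, 0, 0], [0, 0, 0], [0, 0, 0], [0, 0, 0]]'

```text
clock: 29.28
position: [0.4558, -0.1684, 0.1108]
tool_rot: [3.134, -0.78, 1.816]
force: [0.1, -0.3, -1.0]
grip_width: 0.055
finger_force: 63.7
```

Emit:
apply_moves --linear '[[0.043, 0.106, 0.01], [0.086, 0.213, 0.015], [0.128, 0.32, 0.02], [0.17, 0.426, 0.03], [0.214, 0.532, 0.039]]' --delta_rot '[[-0.006, -0.025, 0.01], [-0.012, -0.05, 0.02], [-0.018, -0.075, 0.03], [-0.024, -0.1, 0.04], [-0.029, -0.125, 0.05]]'

```text
clock: 29.7
position: [0.5022, -0.1381, 0.1196]
tool_rot: [-3.128, -0.518, 1.682]
force: [-0.3, -0.5, -1.5]
grip_width: 0.0553
finger_force: 63.6
```

Emit:
apply_moves --linear '[[0.055, 0.1, 0], [0.11, 0.2, 0], [0.165, 0.3, 0], [0.22, 0.4, 0], [0.276, 0.505, 0.007]]' --delta_rot '[[-0.006, -0.025, 0.01], [-0.012, -0.05, 0.02], [-0.018, -0.075, 0.03], [-0.024, -0.1, 0.04], [-0.029, -0.124, 0.05]]'

```text
clock: 30.12
position: [0.5496, -0.1078, 0.1325]
tool_rot: [3.136, -0.257, 1.571]
force: [0.7, 0.4, -1.2]
grip_width: 0.0553
finger_force: 63.6
```

Emit:
apply_moves --linear '[[0.047, 0.091, 0.032], [0.093, 0.183, 0.064], [0.14, 0.274, 0.095], [0.186, 0.366, 0.127], [0.233, 0.457, 0.159]]' --delta_rot '[[0, -0.05, 0], [0, -0.1, 0], [0, -0.15, 0], [0, -0.2, 0], [0, -0.25, -0.001]]'

```text
clock: 30.53
position: [0.5961, -0.0808, 0.124]
tool_rot: [3.134, 0.269, 1.571]
force: [0.4, -0.0, -1.7]
grip_width: 0.0552
finger_force: 63.6
```

Emit:
apply_moves --linear '[[0.056, 0.091, 0.004], [0.112, 0.183, 0.008], [0.167, 0.274, 0.013], [0.223, 0.366, 0.017], [0.279, 0.457, 0.021]]' --delta_rot '[[0, -0.05, 0], [0, -0.1, 0], [0, -0.15, 0], [0.001, -0.2, -0.001], [0.001, -0.25, -0.002]]'

```text
clock: 30.95
position: [0.6415, -0.0533, 0.1144]
tool_rot: [3.139, 0.792, 1.575]
force: [-1.1, -0.7, -1.8]
grip_width: 0.0556
finger_force: 63.6
```

Emit:
apply_moves --linear '[[0.1, 0, 0.1], [0.2, 0, 0.2], [0.3, 0, 0.3], [0.4, 0, 0.4], [0.45, 0, 0.45]]' --delta_rot '[[0, 0, 0], [0, 0, 0], [0, 0, 0], [0, 0, 0], [0, 0, 0]]'

```text
clock: 31.37
position: [0.6398, -0.0562, 0.0482]
tool_rot: [-3.139, 0.787, 1.575]
force: [-0.5, 0.1, -0.4]
grip_width: 0.0554
finger_force: 63.8
```

Run:
```python
from h import *
np.set_printoptions(precision=3,suppress=True)
s=monitor.observe();print(s['qpos'],s['grip_width'],now()[0])
c0=Ro.from_euler('z',90,degrees=True)
plan([place('gB.json',(.6415,-.05,.033),RX(-90)*c0)],3)
```

```text
[-0.109  0.972 -0.394  1.6    1.084  1.327 -1.084] 0.05543453479423109 [ 0.64  -0.056  0.048]
[0.152, 0.018, 0.135] [-0.002, 0.0, 0.001]
-- at [ 0.642 -0.055  0.028]
```

Emit:
apply_moves --linear '[[0.05, 0.01, 0.05], [0.1, 0.018, 0.09], [0.13, 0.018, 0.115], [0.15, 0.018, 0.135], [0.157, 0.018, 0.14]]' --delta_rot '[[-0.002, 0, 0.001], [-0.002, 0, 0.001], [-0.002, 0, 0.001], [-0.002, 0, 0.001], [-0.002, 0, 0.001]]'

```text
clock: 31.78
position: [0.6423, -0.0535, 0.0288]
tool_rot: [3.136, 0.787, 1.573]
force: [0.9, -0.3, -1.2]
grip_width: 0.0553
finger_force: 63.8
```

Emit:
apply_moves --linear '[[0, 0, 0], [0, 0, 0], [0, 0, 0], [0, 0, 0], [0, 0, 0]]' --delta_rot '[[0, 0, 0], [0, 0, 0], [0, 0, 0], [0, 0, 0], [0, 0, 0]]'

```text
clock: 32.2
position: [0.6424, -0.0535, 0.0292]
tool_rot: [3.135, 0.787, 1.573]
force: [-0.6, 0.1, -1.1]
grip_width: 0.0549
finger_force: 63.8
```

Emit:
apply_moves --linear '[[0.005, 0, 0.005], [0.01, 0, 0.01], [0.014, 0, 0.014], [0.014, 0, 0.014], [0.014, 0, 0.014]]' --delta_rot '[[0, 0, 0], [0, 0, 0], [0, 0, 0], [0, 0, 0], [0, 0, 0]]'

```text
clock: 32.62
position: [0.6425, -0.0535, 0.0286]
tool_rot: [3.135, 0.789, 1.572]
force: [-5.9, 4.6, 19.6]
grip_width: 0.0551
finger_force: 65.8
```

Emit:
apply_moves --linear '[[0, 0, 0], [0, 0, 0], [0, 0, 0], [0, 0, 0], [0, 0, 0]]' --delta_rot '[[0, 0, 0], [0, 0, 0], [0, 0, 0], [0, 0, 0], [0, 0, 0]]' --gripper 1

```text
clock: 33.03
position: [0.6422, -0.0535, 0.0269]
tool_rot: [3.136, 0.787, 1.573]
force: [0.3, 0.3, 0.1]
grip_width: 0.0856
finger_force: 0.0
```

Emit:
apply_moves --linear '[[0, 0, -0.2], [0, 0, -0.4], [0, 0, -0.6], [0, 0, -0.8], [0, 0, -1]]' --delta_rot '[[0, 0, 0], [0, 0, 0], [0, 0, 0], [0, 0, 0], [0, 0, 0]]'

```text
clock: 33.45
position: [0.6414, 0.019, 0.0989]
tool_rot: [3.136, 0.787, 1.573]
force: [0.3, 0.7, 0.7]
grip_width: 0.0857
finger_force: 0.0
```

Run:
```python
from h import *
np.set_printoptions(precision=3,suppress=True)
q,ds=optics.grab_frame('side'); p,d=optics.grab_frame('top')
print('B',rect('top',d,(.6415,-.052),.05,(.045,.075)),rect('side',ds,(.6415,-.05),.045,(.05,.075)))
print('A',rect('top',d,(.648,.092),.05,(.042,.06)),now()[0])
c=(.6415,-.05,.035)
plan([pose(c,90,0,.13),pose(c,90,45,.10),pose(c,90,45,0)],2)
```

```text
B [643.  -51.6  42.3  58.4  88.9 145. ] [667.5 -44.4  44.    0.3  87.6   3. ]
A [673.7  63.6   3.6   0.  179.    2. ] [0.642 0.021 0.1  ]
[-0.44, -0.01, 0.06] [0.0, 0.19, 0.0]
[-0.44, 0.0, -0.12] [0.0, 0.18, 0.0]
-- at [ 0.642 -0.05   0.154]
[-0.31, -0.01, 0.29] [0.0, 0.19, 0.0]
[-0.4, 0.0, 0.14] [0.0, 0.19, 0.01]
-- at [ 0.642 -0.113  0.098]
[0.0, 0.0, 1.0] [0.0, 0.0, 0.0]
-- at [ 0.642 -0.043  0.027]
```

Emit:
apply_moves --linear '[[-0.09, 0, 0.01], [-0.18, 0, 0.02], [-0.26, 0, 0.04], [-0.35, 0, 0.05], [-0.44, -0.01, 0.06]]' --delta_rot '[[0, 0.04, 0], [0, 0.08, 0], [0, 0.12, 0], [0, 0.16, 0], [0, 0.19, 0]]'

```text
clock: 33.97
position: [0.6409, -0.0191, 0.1254]
tool_rot: [3.135, 0.386, 1.574]
force: [-0.5, 0.2, -0.5]
grip_width: 0.085
finger_force: 0.0
```

Emit:
apply_moves --linear '[[-0.09, 0, -0.02], [-0.18, 0, -0.05], [-0.26, 0, -0.07], [-0.35, 0, -0.1], [-0.44, 0, -0.12]]' --delta_rot '[[0, 0.04, 0], [0, 0.08, 0], [0, 0.12, 0], [0, 0.16, 0], [0, 0.18, 0]]'

```text
clock: 34.38
position: [0.6408, -0.0567, 0.1529]
tool_rot: [3.137, 0.009, 1.574]
force: [-0.5, -0.3, -0.4]
grip_width: 0.0854
finger_force: 0.0
```

Emit:
apply_moves --linear '[[-0.06, 0, 0.06], [-0.12, 0, 0.12], [-0.19, 0, 0.17], [-0.25, 0, 0.23], [-0.31, -0.01, 0.29]]' --delta_rot '[[0, 0.04, 0], [0, 0.08, 0], [0, 0.12, 0], [0, 0.16, 0], [0, 0.19, 0]]'

```text
clock: 34.8
position: [0.64, -0.0874, 0.1234]
tool_rot: [3.137, -0.389, 1.577]
force: [-0.3, -0.6, 0.5]
grip_width: 0.0855
finger_force: 0.0
```

Emit:
apply_moves --linear '[[-0.08, 0, 0.03], [-0.16, 0, 0.06], [-0.24, 0, 0.08], [-0.32, 0, 0.11], [-0.4, 0, 0.14]]' --delta_rot '[[0, 0.04, 0], [0, 0.08, 0], [0, 0.12, 0], [0, 0.16, 0], [0, 0.19, 0.01]]'

```text
clock: 35.22
position: [0.64, -0.119, 0.0947]
tool_rot: [-3.131, -0.788, 1.55]
force: [-0.6, -0.4, 0.8]
grip_width: 0.0852
finger_force: 0.0
```

Run:
```python
from h import *
np.set_printoptions(precision=3,suppress=True)
p,d=optics.grab_frame('top')
print('B',rect('top',d,(.6415,-.052),.05,(.045,.075)),'A',rect('top',d,(.648,.092),.05,(.042,.06)))
print(now()[0],now()[1].as_euler('xyz',degrees=True),monitor.observe()['qpos'])
plan([pose((.643,-.0495,.035),89.3,45,0)],2)
```

```text
B [641.9 -51.5  42.4  58.9  89.1 181. ] A [646.6  90.5  53.7  58.4  89.7 214. ]
[ 0.639 -0.122  0.091] [-178.92   -45.345   88.164] [ 0.963  1.205 -1.064  1.373  0.213  1.151  0.117]
[0.05, 0.02, 0.51] [0.0, 0.0, 0.0]
[0.06, 0.01, 0.51] [0.0, 0.0, -0.01]
-- at [ 0.643 -0.042  0.027]
```

Emit:
apply_moves --linear '[[0.1, 0.02, 0.2], [0.1, 0.02, 0.4], [0.1, 0.02, 0.6], [0.1, 0.02, 0.8], [0.1, 0.02, 1]]' --delta_rot '[[0, 0, -0.01], [0, 0, -0.01], [0, 0, -0.01], [0, 0, -0.01], [0, 0, -0.01]]'

```text
clock: 35.68
position: [0.6425, -0.0391, 0.031]
tool_rot: [3.132, -0.783, 1.582]
force: [0.7, 1.2, -0.5]
grip_width: 0.0854
finger_force: 0.0
```

Emit:
apply_moves --linear '[[0, 0, 0], [0, 0, 0], [0, 0, 0], [0, 0, 0], [0, 0, 0]]' --delta_rot '[[0, 0, 0], [0, 0, 0], [0, 0, 0], [0, 0, 0], [0, 0, 0]]' --gripper -1

```text
clock: 36.1
position: [0.6432, -0.0408, 0.0325]
tool_rot: [3.13, -0.783, 1.582]
force: [-0.4, -1.7, 1.7]
grip_width: 0.0557
finger_force: 63.4
```

Emit:
apply_moves --linear '[[0, 0, 0], [0, 0, 0], [0, 0, 0], [0, 0, 0], [0, 0, 0]]' --delta_rot '[[0, 0, 0], [0, 0, 0], [0, 0, 0], [0, 0, 0], [0, 0, 0]]'

```text
clock: 36.52
position: [0.6432, -0.04, 0.0325]
tool_rot: [3.13, -0.783, 1.582]
force: [-0.4, -3.6, 6.8]
grip_width: 0.0551
finger_force: 63.9
```

Run:
```python
from h import *
c0=Ro.from_euler('z',89.2,degrees=True)
p,r=now(); print(p,r.as_euler('xyz',degrees=True))
save2((p[0],-.05,.033),RX(-90)*c0,'gB2.json')
P=(.6347,-.1465); Q=(.638,-.10)
plan([(p+[0,0,.07],r),place('gB2.json',(*P,.11),RX(-180)*c0),place('gB2.json',(*P,.032),RX(-180)*c0)],3)
```

```text
[ 0.64319056 -0.04003228  0.0324533 ] [179.33624414 -44.88017789  90.64185133]
[0.494, 0.006, -0.496] [0.0, 0.0, 0.0]
-- at [ 0.643 -0.04   0.102]
[-0.258, -0.03, -0.246] [0.002, -0.25, -0.001]
[-0.347, -0.031, -0.084] [0.002, -0.25, -0.001]
[-0.342, -0.031, 0.101] [0.002, -0.25, -0.001]
-- at [ 0.635 -0.147  0.1  ]
[0.553, 0.002, 0.55] [0.0, 0.0, 0.0]
-- at [ 0.635 -0.147  0.022]
```

Emit:
apply_moves --linear '[[0.12, 0, -0.12], [0.25, 0, -0.25], [0.37, 0, -0.37], [0.494, 0.006, -0.496], [0.494, 0.006, -0.496]]' --delta_rot '[[0, 0, 0], [0, 0, 0], [0, 0, 0], [0, 0, 0], [0, 0, 0]]'

```text
clock: 36.93
position: [0.6444, -0.0396, 0.1071]
tool_rot: [3.125, -0.782, 1.586]
force: [-0.1, -0.3, -0.4]
grip_width: 0.0554
finger_force: 63.5
```

Emit:
apply_moves --linear '[[-0.05, -0.006, -0.05], [-0.1, -0.012, -0.1], [-0.155, -0.018, -0.15], [-0.206, -0.024, -0.2], [-0.258, -0.03, -0.246]]' --delta_rot '[[0, -0.05, 0], [0, -0.1, 0], [0.001, -0.15, 0], [0.001, -0.2, 0], [0.002, -0.25, -0.001]]'

```text
clock: 37.35
position: [0.6405, -0.0761, 0.1031]
tool_rot: [3.134, -0.255, 1.579]
force: [0.5, 0.1, -3.0]
grip_width: 0.0552
finger_force: 63.5
```

Emit:
apply_moves --linear '[[-0.07, -0.006, -0.017], [-0.14, -0.012, -0.034], [-0.208, -0.018, -0.05], [-0.278, -0.024, -0.067], [-0.347, -0.031, -0.084]]' --delta_rot '[[0, -0.05, 0], [0, -0.1, 0], [0.001, -0.15, 0], [0.001, -0.2, 0], [0.002, -0.25, -0.001]]'

```text
clock: 37.77
position: [0.6379, -0.1109, 0.1026]
tool_rot: [3.137, 0.269, 1.579]
force: [-1.0, 0.9, -1.8]
grip_width: 0.0554
finger_force: 63.5
```

Emit:
apply_moves --linear '[[-0.068, -0.006, 0.02], [-0.137, -0.012, 0.04], [-0.205, -0.018, 0.06], [-0.274, -0.024, 0.08], [-0.342, -0.031, 0.101]]' --delta_rot '[[0, -0.05, 0], [0, -0.1, 0], [0.001, -0.15, 0], [0.001, -0.2, 0], [0.002, -0.25, -0.001]]'

```text
clock: 38.18
position: [0.6352, -0.1458, 0.1013]
tool_rot: [-3.141, 0.792, 1.581]
force: [-0.4, -0.5, -0.9]
grip_width: 0.0551
finger_force: 63.5
```

Emit:
apply_moves --linear '[[0.1, 0, 0.1], [0.2, 0, 0.2], [0.3, 0, 0.3], [0.4, 0, 0.4], [0.43, 0, 0.43]]' --delta_rot '[[0, 0, 0], [0, 0, 0], [0, 0, 0], [0, 0, 0], [0, 0, 0]]'

```text
clock: 38.6
position: [0.6331, -0.1479, 0.0361]
tool_rot: [-3.133, 0.786, 1.584]
force: [-0.1, -0.5, -1.7]
grip_width: 0.055
finger_force: 63.5
```

Run:
```python
from h import *
np.set_printoptions(precision=3,suppress=True)
c0=Ro.from_euler('z',89.2,degrees=True)
print(now()[0],now()[1].as_euler('xyz',degrees=True),monitor.observe()['grip_width'])
plan([place('gB2.json',(.6347,-.1465,.030),RX(-180)*c0)],3)
q,d=optics.grab_frame('side'); cv2.imwrite('pics/c8.png',crop(q,160,110,130,130,4))
```

```text
[ 0.633 -0.148  0.036] [-179.523   45.01    90.748] 0.054979739453421744
[0.12, 0.017, 0.107] [-0.001, -0.001, 0.001]
-- at [ 0.635 -0.147  0.02 ]
```

View pics/c8.png

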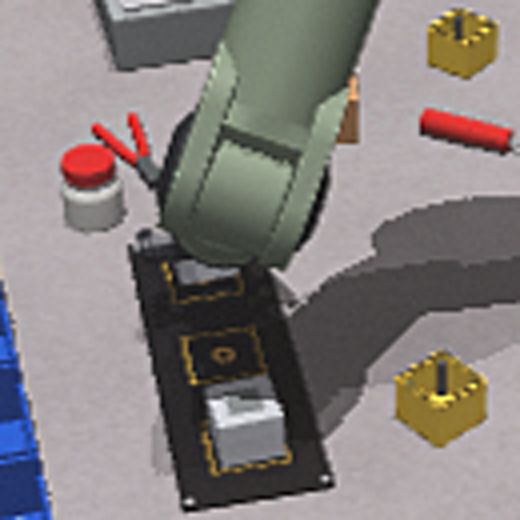

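Emit:
apply_moves --linear '[[0.04, 0.017, 0.04], [0.08, 0.017, 0.07], [0.1, 0.017, 0.09], [0.12, 0.017, 0.107], [0.127, 0.017, 0.114]]' --delta_rot '[[0, 0, 0], [0, 0, 0], [0, 0, 0], [0, 0, 0], [0, 0, 0]]'

```text
clock: 39.07
position: [0.6358, -0.1458, 0.0214]
tool_rot: [-3.136, 0.787, 1.584]
force: [0.2, -0.1, -1.7]
grip_width: 0.055
finger_force: 63.5
```

Emit:
apply_moves --linear '[[0.004, 0, 0.004], [0.008, 0, 0.008], [0.01, 0, 0.01], [0.01, 0, 0.01], [0.01, 0, 0.01]]' --delta_rot '[[0, 0, 0], [0, 0, 0], [0, 0, 0], [0, 0, 0], [0, 0, 0]]'

```text
clock: 39.48
position: [0.6359, -0.1459, 0.0207]
tool_rot: [-3.137, 0.788, 1.583]
force: [-1.9, 1.7, 5.7]
grip_width: 0.0553
finger_force: 64.2
```

Contact; release and retract, then check.

Emit:
apply_moves --linear '[[0, 0, 0], [0, 0, 0], [0, 0, 0], [0, 0, 0], [0, 0, 0]]' --delta_rot '[[0, 0, 0], [0, 0, 0], [0, 0, 0], [0, 0, 0], [0, 0, 0]]' --gripper 1

```text
clock: 39.9
position: [0.6358, -0.1459, 0.0201]
tool_rot: [-3.136, 0.787, 1.584]
force: [-0.4, 0.5, 0.4]
grip_width: 0.0854
finger_force: 0.0
```

Emit:
apply_moves --linear '[[0, 0, -0.2], [0, 0, -0.4], [0, 0, -0.6], [0, 0, -0.8], [0, 0, -1]]' --delta_rot '[[0, 0, 0], [0, 0, 0], [0, 0, 0], [0, 0, 0], [0, 0, 0]]'

```text
clock: 40.32
position: [0.6356, -0.0725, 0.0927]
tool_rot: [-3.137, 0.786, 1.584]
force: [-0.1, -0.0, 0.5]
grip_width: 0.0851
finger_force: 0.0
```

Emit:
apply_moves --linear '[[-0.3, 0, -0.6], [-0.3, 0, -0.6], [-0.3, 0, -0.6], [-0.3, 0, -0.6], [-0.3, 0, -0.6]]' --delta_rot '[[0, 0, 0], [0, 0, 0], [0, 0, 0], [0, 0, 0], [0, 0, 0]]'

```text
clock: 40.73
position: [0.6354, -0.0528, 0.1549]
tool_rot: [-3.137, 0.787, 1.584]
force: [-0.6, -0.0, -0.2]
grip_width: 0.0851
finger_force: 0.0
```

Run:
```python
from h import *
np.set_printoptions(precision=3,suppress=True)
q,ds=optics.grab_frame('side'); p,d=optics.grab_frame('top')
print('B',rect('top',d,(.6347,-.149),.05,(.042,.06)),rect('side',ds,(.635,-.147),.045,(.042,.06)),'A',rect('top',d,(.648,.092),.05,(.042,.06)))
print(now()[0],now()[1].as_euler('xyz',degrees=True),monitor.observe()['qpos'])
K=(.4768,.3778)
plan([((.60,.12,.22),tool(120)),((.50,.30,.20),tool(170)),((*K,.14),tool(180)),((*K,.066),tool(180))],2)
cv2.imwrite('pics/c9.png',np.hstack([crop(q,180,120,100,130,4),crop(p,190,110,100,130,4)]))
```

```text
B [ 635.  -148.8   55.    56.8   89.   212. ] [ 633.8 -145.5   70.6   56.2   89.7  167. ] A [0. 0. 0. 0. 0. 0.]
[ 0.635 -0.054  0.154] [-179.608   45.12    90.824] [-0.128  0.804 -0.371  1.608  0.982  1.388 -0.946]
[0.38, -0.17, -0.85] [-0.05, 0.18, -0.12]
[0.68, 0.05, -0.65] [-0.05, 0.19, -0.11]
-- at [0.6  0.12 0.22]
[0.69, 0.01, 0.07] [0.0, 0.0, -0.14]
[0.65, 0.21, 0.07] [0.0, 0.0, -0.14]
[0.57, 0.38, 0.08] [0.0, 0.0, -0.14]
-- at [0.5 0.3 0.2]
[0.36, 0.73, 0.6] [0.0, 0.0, -0.08]
-- at [0.477 0.378 0.14 ]
[0.0, -0.01, 0.74] [0.0, 0.0, 0.0]
-- at [0.476 0.378 0.066]
```

View pics/c9.png

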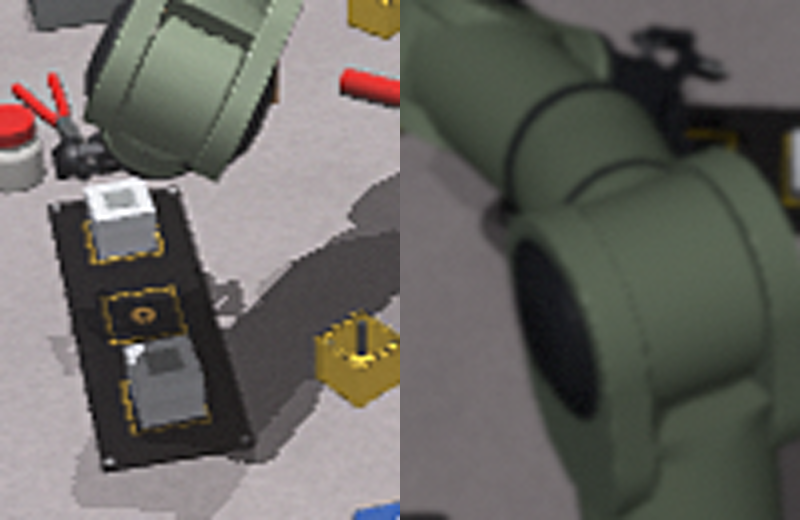

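Emit:
apply_moves --linear '[[0.38, -0.17, -0.85], [0.38, -0.17, -0.85], [0.38, -0.17, -0.85], [0.38, -0.17, -0.85], [0.38, -0.17, -0.85]]' --delta_rot '[[-0.05, 0.18, -0.12], [-0.05, 0.18, -0.12], [-0.05, 0.18, -0.12], [-0.05, 0.18, -0.12], [-0.05, 0.18, -0.12]]'

```text
clock: 41.25
position: [0.6182, 0.0307, 0.1886]
tool_rot: [-3.081, 0.397, 1.868]
force: [0.7, -1.9, 0.1]
grip_width: 0.0855
finger_force: 0.0
```

Emit:
apply_moves --linear '[[0.68, 0.05, -0.65], [0.68, 0.05, -0.65], [0.68, 0.05, -0.65], [0.68, 0.05, -0.65], [0.68, 0.05, -0.65]]' --delta_rot '[[-0.05, 0.19, -0.11], [-0.05, 0.19, -0.11], [-0.05, 0.19, -0.11], [-0.05, 0.19, -0.11], [-0.05, 0.19, -0.11]]'

```text
clock: 41.67
position: [0.6012, 0.1161, 0.2192]
tool_rot: [-3.14, -0.01, 2.086]
force: [0.5, -1.4, -1.4]
grip_width: 0.0855
finger_force: 0.0
```

Emit:
apply_moves --linear '[[0.69, 0.01, 0.07], [0.69, 0.01, 0.07], [0.69, 0.01, 0.07], [0.69, 0.01, 0.07], [0.69, 0.01, 0.07]]' --delta_rot '[[0, 0, -0.14], [0, 0, -0.14], [0, 0, -0.14], [0, 0, -0.14], [0, 0, -0.14]]'

```text
clock: 42.08
position: [0.567, 0.1795, 0.2128]
tool_rot: [-3.141, -0.007, 2.38]
force: [0.3, -0.1, 0.2]
grip_width: 0.0856
finger_force: 0.0
```

Emit:
apply_moves --linear '[[0.65, 0.21, 0.07], [0.65, 0.21, 0.07], [0.65, 0.21, 0.07], [0.65, 0.21, 0.07], [0.65, 0.21, 0.07]]' --delta_rot '[[0, 0, -0.14], [0, 0, -0.14], [0, 0, -0.14], [0, 0, -0.14], [0, 0, -0.14]]'

```text
clock: 42.5
position: [0.535, 0.2388, 0.2069]
tool_rot: [3.139, -0.006, 2.671]
force: [0.3, 0.1, -0.1]
grip_width: 0.0857
finger_force: 0.0
```

Emit:
apply_moves --linear '[[0.57, 0.38, 0.08], [0.57, 0.38, 0.08], [0.57, 0.38, 0.08], [0.57, 0.38, 0.08], [0.57, 0.38, 0.08]]' --delta_rot '[[0, 0, -0.14], [0, 0, -0.14], [0, 0, -0.14], [0, 0, -0.14], [0, 0, -0.14]]'

```text
clock: 42.92
position: [0.5015, 0.2981, 0.1996]
tool_rot: [3.137, -0.004, 2.964]
force: [-0.3, -0.6, 0.5]
grip_width: 0.0854
finger_force: 0.0
```

Run:
```python
from h import *
np.set_printoptions(precision=3,suppress=True)
q,ds=optics.grab_frame('side'); p,d=optics.grab_frame('top')
print('B',rect('top',d,(.6347,-.149),.05,(.042,.06)),'A',rect('top',d,(.648,.092),.05,(.042,.06)),rect('side',ds,(.648,.092),.04,(.042,.06)))
print(now()[0],now()[1].as_euler('xyz',degrees=True),monitor.observe()['qpos'])
K=(.4765,.3778)
plan([((*K,.13),tool(180)),((*K,.066),tool(180))],3)
```

```text
B [ 632.8 -179.3   39.2   55.7   87.6  154. ] A [650.8  90.5  53.5  53.8  89.5 157. ] [645.1  95.9  56.2  65.7   1.7 214. ]
[0.502 0.298 0.2  ] [179.727  -0.241 169.826] [ 0.042  0.689 -1.033  1.71   0.644  1.123  0.209]
[0.384, 0.737, 0.704] [0.002, -0.002, -0.085]
-- at [0.477 0.378 0.13 ]
[0.001, -0.001, 0.64] [0.0, 0.0, 0.0]
-- at [0.476 0.378 0.066]
```

Run:
```python
from h import *
np.set_printoptions(precision=3,suppress=True)
q,ds=optics.grab_frame('side'); p,d=optics.grab_frame('top')
print('B',rect('top',d,(.6347,-.185),.06,(.042,.065)),rect('side',ds,(.635,-.185),.06,(.042,.065)))
u=px('top',[[.633,-.18,.05]])[0].astype(int);v=px('side',[[.633,-.18,.05]])[0].astype(int)
cv2.imwrite('pics/c10.png',np.hstack([crop(q,v[0]-40,v[1]-40,80,80,5),crop(p,u[0]-40,u[1]-40,80,80,5)]))
```

```text
B [ 632.7 -186.9   54.4   58.1   88.4  218. ] [ 632.7 -182.3   70.    56.4   87.2  165. ]
```

View pics/c10.png

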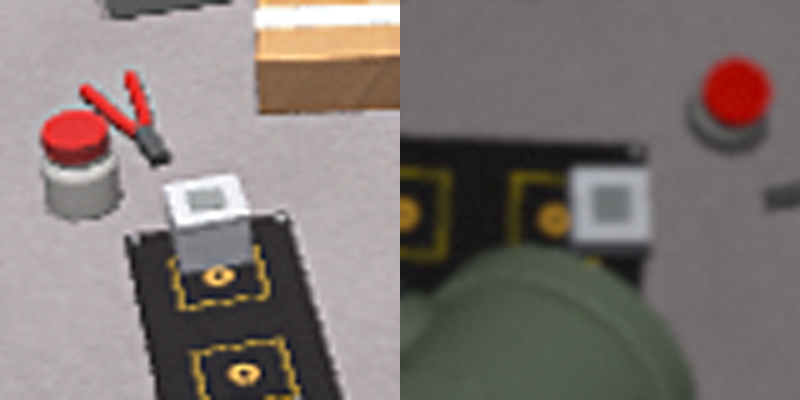

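Run:
```python
from h import *
plan([((.62,.10,.18),tool(130)),((.633,-.1847,.11),tool(88.4)),((.633,-.1847,.018),tool(88.4))],2)
```

```text
[-0.76, -0.87, 0.09] [0.0, 0.0, 0.17]
[-0.51, -0.28, 0.05] [0.0, 0.0, 0.08]
[-0.55, -0.19, 0.04] [0.0, 0.0, 0.08]
-- at [0.62 0.1  0.18]
[-0.75, -0.58, 0.23] [0.0, 0.0, 0.12]
[-0.87, -0.38, 0.23] [0.0, 0.0, 0.11]
[-0.94, -0.17, 0.23] [0.0, 0.0, 0.12]
-- at [ 0.633 -0.185  0.11 ]
[0.0, 0.01, 0.92] [0.0, 0.0, 0.0]
-- at [ 0.633 -0.184  0.018]
```

Emit:
apply_moves --linear '[[-0.76, -0.87, 0.09], [-0.76, -0.87, 0.09], [-0.76, -0.87, 0.09], [-0.76, -0.87, 0.09], [-0.76, -0.87, 0.09]]' --delta_rot '[[0, 0, 0.17], [0, 0, 0.17], [0, 0, 0.17], [0, 0, 0.17], [0, 0, 0.17]]'

```text
clock: 43.53
position: [0.5616, 0.1985, 0.19]
tool_rot: [3.139, -0.006, 2.608]
force: [-1.1, 0.5, 0.1]
grip_width: 0.0852
finger_force: 0.0
```

Emit:
apply_moves --linear '[[-0.51, -0.28, 0.05], [-0.51, -0.28, 0.05], [-0.51, -0.28, 0.05], [-0.51, -0.28, 0.05], [-0.51, -0.28, 0.05]]' --delta_rot '[[0, 0, 0.08], [0, 0, 0.08], [0, 0, 0.08], [0, 0, 0.08], [0, 0, 0.08]]'

```text
clock: 43.95
position: [0.5899, 0.1522, 0.185]
tool_rot: [3.139, -0.007, 2.448]
force: [-0.1, 0.7, 0.9]
grip_width: 0.0856
finger_force: 0.0
```

Emit:
apply_moves --linear '[[-0.55, -0.19, 0.04], [-0.55, -0.19, 0.04], [-0.55, -0.19, 0.04], [-0.55, -0.19, 0.04], [-0.55, -0.19, 0.04]]' --delta_rot '[[0, 0, 0.08], [0, 0, 0.08], [0, 0, 0.08], [0, 0, 0.08], [0, 0, 0.08]]'

```text
clock: 44.37
position: [0.6199, 0.1028, 0.1805]
tool_rot: [3.14, -0.008, 2.281]
force: [-0.1, 0.5, -0.0]
grip_width: 0.0851
finger_force: 0.0
```

Emit:
apply_moves --linear '[[-0.75, -0.58, 0.23], [-0.75, -0.58, 0.23], [-0.75, -0.58, 0.23], [-0.75, -0.58, 0.23], [-0.75, -0.58, 0.23]]' --delta_rot '[[0, 0, 0.12], [0, 0, 0.12], [0, 0, 0.12], [0, 0, 0.12], [0, 0, 0.12]]'

```text
clock: 44.78
position: [0.6247, 0.0071, 0.1567]
tool_rot: [-3.141, -0.008, 2.029]
force: [1.1, 0.5, 1.0]
grip_width: 0.0854
finger_force: 0.0
```

Emit:
apply_moves --linear '[[-0.87, -0.38, 0.23], [-0.87, -0.38, 0.23], [-0.87, -0.38, 0.23], [-0.87, -0.38, 0.23], [-0.87, -0.38, 0.23]]' --delta_rot '[[0, 0, 0.11], [0, 0, 0.11], [0, 0, 0.11], [0, 0, 0.11], [0, 0, 0.11]]'

```text
clock: 45.2
position: [0.6292, -0.0869, 0.1332]
tool_rot: [-3.14, -0.008, 1.799]
force: [0.3, 1.3, 0.4]
grip_width: 0.0853
finger_force: 0.0
```

Emit:
apply_moves --linear '[[-0.94, -0.17, 0.23], [-0.94, -0.17, 0.23], [-0.94, -0.17, 0.23], [-0.94, -0.17, 0.23], [-0.94, -0.17, 0.23]]' --delta_rot '[[0, 0, 0.12], [0, 0, 0.12], [0, 0, 0.12], [0, 0, 0.12], [0, 0, 0.12]]'

```text
clock: 45.62
position: [0.634, -0.1818, 0.1096]
tool_rot: [-3.138, -0.007, 1.548]
force: [-0.2, 0.6, 1.1]
grip_width: 0.0854
finger_force: 0.0
```

Run:
```python
from h import *
q,ds=optics.grab_frame('side'); print('side',rect('side',ds,(.635,-.185),.045,(.042,.065)))
print(now()[0],now()[1].as_euler('xyz',degrees=True))
plan([((.633,-.1847,.018),tool(88.4))],2)
```

```text
side [ 631.9 -183.4   73.4   56.6   89.   159. ]
[ 0.63418988 -0.18078033  0.10988314] [-179.81997919   -0.4343335    88.76217714]
[-0.05, -0.01, 0.92] [0.0, 0.0, 0.0]
-- at [ 0.633 -0.185  0.018]
```

Emit:
apply_moves --linear '[[-0.05, -0.01, 0.25], [-0.05, -0.01, 0.5], [-0.05, -0.01, 0.75], [-0.05, -0.01, 0.9], [-0.05, -0.01, 0.92]]' --delta_rot '[[0, 0.003, 0], [0, 0.003, 0], [0, 0.003, 0], [0, 0.003, 0], [0, 0.003, 0]]'

```text
clock: 46.08
position: [0.6313, -0.1852, 0.0152]
tool_rot: [-3.135, -0.014, 1.549]
force: [-0.1, -0.3, -0.3]
grip_width: 0.0851
finger_force: 0.0
```

Emit:
apply_moves --linear '[[0, 0, 0], [0, 0, 0], [0, 0, 0], [0, 0, 0], [0, 0, 0]]' --delta_rot '[[0, 0, 0], [0, 0, 0], [0, 0, 0], [0, 0, 0], [0, 0, 0]]' --gripper -1

```text
clock: 46.5
position: [0.6333, -0.1873, 0.0193]
tool_rot: [-3.14, -0.012, 1.546]
force: [-0.7, 1.8, 7.9]
grip_width: 0.0549
finger_force: 64.1
```

Emit:
apply_moves --linear '[[0, 0, 0], [0, 0, 0], [0, 0, 0], [0, 0, 0], [0, 0, 0]]' --delta_rot '[[0, 0, 0], [0, 0, 0], [0, 0, 0], [0, 0, 0], [0, 0, 0]]'

```text
clock: 46.92
position: [0.6333, -0.1873, 0.0193]
tool_rot: [-3.14, -0.012, 1.546]
force: [-1.1, 1.6, 7.8]
grip_width: 0.0552
finger_force: 64.1
```

Emit:
apply_moves --linear '[[0, 0, -0.05], [0, 0, -0.1], [0, 0, -0.1], [0.1, 0.01, -0.1], [0.2, 0.01, -0.1]]' --delta_rot '[[0, 0, 0], [0, 0, 0], [0, 0, 0], [0, 0, 0], [0, 0, 0]]'

```text
clock: 47.33
position: [0.6338, -0.1673, 0.0278]
tool_rot: [-3.138, -0.013, 1.545]
force: [-0.0, 0.1, -2.0]
grip_width: 0.0552
finger_force: 63.5
```

Emit:
apply_moves --linear '[[0.1, 0, 0], [0.18, 0, 0], [0.18, 0, 0.03], [0.18, 0, 0.06], [0.18, 0, 0.08]]' --delta_rot '[[0, 0, 0], [0, 0, 0], [0, 0, 0], [0, 0, 0], [0, 0, 0]]'

```text
clock: 47.75
position: [0.6339, -0.1499, 0.0193]
tool_rot: [-3.137, -0.012, 1.546]
force: [-4.8, 2.9, 26.8]
grip_width: 0.055
finger_force: 66.9
```

Emit:
apply_moves --linear '[[0, 0, 0.01], [0, 0, 0.02], [0, 0, 0.02], [0, 0, 0.02], [0, 0, 0.02]]' --delta_rot '[[0, 0, 0], [0, 0, 0], [0, 0, 0], [0, 0, 0], [0, 0, 0]]'

```text
clock: 48.17
position: [0.634, -0.1499, 0.0193]
tool_rot: [-3.138, -0.012, 1.545]
force: [-13.9, 3.4, 29.3]
grip_width: 0.0551
finger_force: 66.9
```

Emit:
apply_moves --linear '[[0, 0, -0.01], [0, 0, -0.02], [0, 0, -0.02], [0, 0, -0.02], [0, 0, -0.02]]' --delta_rot '[[0, 0, 0], [0, 0, 0], [0, 0, 0], [0, 0, 0], [0, 0, 0]]'

```text
clock: 48.58
position: [0.6341, -0.1498, 0.0196]
tool_rot: [-3.138, -0.013, 1.545]
force: [1.1, -0.3, -2.3]
grip_width: 0.0551
finger_force: 63.4
```

Emit:
apply_moves --linear '[[0, 0, 0], [0, 0, 0], [0, 0, 0], [0, 0, 0], [0, 0, 0]]' --delta_rot '[[0, 0, 0], [0, 0, 0], [0, 0, 0], [0, 0, 0], [0, 0, 0]]' --gripper 1

```text
clock: 49.0
position: [0.6343, -0.1496, 0.02]
tool_rot: [-3.138, -0.013, 1.546]
force: [0.6, -0.9, -0.1]
grip_width: 0.0854
finger_force: 0.0
```

Emit:
apply_moves --linear '[[0, 0, -0.2], [0, 0, -0.4], [0, 0, -0.6], [0, 0, -0.8], [0, 0, -1]]' --delta_rot '[[0, 0, 0], [0, 0, 0], [0, 0, 0], [0, 0, 0], [0, 0, 0]]'

```text
clock: 49.42
position: [0.6344, -0.1508, 0.1209]
tool_rot: [-3.138, -0.013, 1.546]
force: [-0.2, 0.2, 0.2]
grip_width: 0.0854
finger_force: 0.0
```

Run:
```python
from h import *
q,ds=optics.grab_frame('side'); p,d=optics.grab_frame('top'); print('B side',rect('side',ds,(.635,-.147),.045,(.042,.065)),'A',rect('top',d,(.648,.092),.05,(.042,.06)))
K=(.4765,.3778)
plan([((.62,.10,.20),tool(125)),((.50,.30,.20),tool(170)),((*K,.12),tool(180))],2)
```

```text
B side [ 631.8 -145.2   67.9   56.7   87.6  165. ] A [6.462e+02 9.030e+01 5.910e+01 5.380e+01 3.000e-01 2.130e+02]
[0.84, -0.07, -0.25] [0.0, 0.0, -0.1]
[0.83, 0.1, -0.24] [0.0, 0.0, -0.1]
[0.8, 0.27, -0.25] [0.0, 0.0, -0.1]
-- at [0.62 0.1  0.2 ]
[0.78, 0.05, 0.01] [0.0, 0.0, -0.13]
[0.73, 0.25, 0.01] [0.0, 0.0, -0.12]
[0.65, 0.43, 0.0] [0.01, 0.0, -0.13]
-- at [0.5 0.3 0.2]
[0.36, 0.74, 0.8] [0.0, 0.0, -0.08]
-- at [0.476 0.378 0.12 ]
```

Both good (B side-view back at −145). On to the knob.

Emit:
apply_moves --linear '[[0.84, -0.07, -0.25], [0.84, -0.07, -0.25], [0.84, -0.07, -0.25], [0.84, -0.07, -0.25], [0.84, -0.07, -0.25]]' --delta_rot '[[0, 0, -0.1], [0, 0, -0.1], [0, 0, -0.1], [0, 0, -0.1], [0, 0, -0.1]]'

```text
clock: 49.93
position: [0.6297, -0.067, 0.1457]
tool_rot: [-3.14, -0.013, 1.755]
force: [-0.3, -0.6, -0.1]
grip_width: 0.0854
finger_force: 0.0
```

Emit:
apply_moves --linear '[[0.83, 0.1, -0.24], [0.83, 0.1, -0.24], [0.83, 0.1, -0.24], [0.83, 0.1, -0.24], [0.83, 0.1, -0.24]]' --delta_rot '[[0, 0, -0.1], [0, 0, -0.1], [0, 0, -0.1], [0, 0, -0.1], [0, 0, -0.1]]'

```text
clock: 50.35
position: [0.6245, 0.0149, 0.1705]
tool_rot: [3.141, -0.013, 1.963]
force: [0.4, -0.2, 0.2]
grip_width: 0.0855
finger_force: 0.0
```

Emit:
apply_moves --linear '[[0.8, 0.27, -0.25], [0.8, 0.27, -0.25], [0.8, 0.27, -0.25], [0.8, 0.27, -0.25], [0.8, 0.27, -0.25]]' --delta_rot '[[0, 0, -0.1], [0, 0, -0.1], [0, 0, -0.1], [0, 0, -0.1], [0, 0, -0.1]]'

```text
clock: 50.77
position: [0.619, 0.0984, 0.1964]
tool_rot: [3.138, -0.012, 2.172]
force: [-0.2, -0.6, 0.0]
grip_width: 0.0856
finger_force: 0.0
```

Emit:
apply_moves --linear '[[0.78, 0.05, 0.01], [0.78, 0.05, 0.01], [0.78, 0.05, 0.01], [0.78, 0.05, 0.01], [0.78, 0.05, 0.01]]' --delta_rot '[[0, 0, -0.13], [0, 0, -0.13], [0, 0, -0.13], [0, 0, -0.13], [0, 0, -0.13]]'

```text
clock: 51.18
position: [0.5792, 0.1649, 0.1964]
tool_rot: [3.135, -0.01, 2.442]
force: [0.8, -0.8, -0.8]
grip_width: 0.085
finger_force: 0.0
```

Emit:
apply_moves --linear '[[0.73, 0.25, 0.01], [0.73, 0.25, 0.01], [0.73, 0.25, 0.01], [0.73, 0.25, 0.01], [0.73, 0.25, 0.01]]' --delta_rot '[[0, 0, -0.12], [0, 0, -0.12], [0, 0, -0.12], [0, 0, -0.12], [0, 0, -0.12]]'

```text
clock: 51.6
position: [0.5396, 0.2312, 0.1966]
tool_rot: [3.133, -0.008, 2.693]
force: [0.8, -0.0, 0.1]
grip_width: 0.0851
finger_force: 0.0
```

Emit:
apply_moves --linear '[[0.65, 0.43, 0], [0.65, 0.43, 0], [0.65, 0.43, 0], [0.65, 0.43, 0], [0.65, 0.43, 0]]' --delta_rot '[[0.01, 0, -0.13], [0.01, 0, -0.13], [0.01, 0, -0.13], [0.01, 0, -0.13], [0.01, 0, -0.13]]'

```text
clock: 52.02
position: [0.4995, 0.2982, 0.1976]
tool_rot: [-3.132, -0.008, 2.966]
force: [0.6, -0.5, -0.9]
grip_width: 0.0854
finger_force: 0.0
```

Emit:
apply_moves --linear '[[0.36, 0.74, 0.6], [0.36, 0.74, 0.8], [0.36, 0.74, 0.8], [0.36, 0.74, 0.8], [0.36, 0.74, 0.8]]' --delta_rot '[[0, 0, -0.08], [0, 0, -0.08], [0, 0, -0.08], [0, 0, -0.08], [0, 0, -0.08]]'

```text
clock: 52.43
position: [0.475, 0.3772, 0.1163]
tool_rot: [-3.133, -0.011, 3.135]
force: [-0.8, -0.6, 1.2]
grip_width: 0.0854
finger_force: 0.0
```

Run:
```python
from h import *
q,ds=optics.grab_frame('side'); p,d=optics.grab_frame('top'); print('B',rect('top',d,(.635,-.149),.05,(.042,.065)),rect('side',ds,(.635,-.147),.045,(.042,.065)),'A',rect('side',ds,(.648,.094),.05,(.042,.06)))
print(now()[0],now()[1].as_euler('xyz',degrees=True),monitor.observe()['qpos'])
plan([((.4765,.3778,.066),tool(180))],2)
```

```text
B [ 632.7 -148.7   54.    58.6   88.3  217. ] [ 632.2 -143.7   67.7   55.9   87.6  167. ] A [6.452e+02 9.550e+01 5.700e+01 6.620e+01 1.000e-01 2.220e+02]
[0.47621441 0.37678424 0.11811908] [-179.55444731   -0.51043993  179.55648272] [-0.14805546  0.83273091 -0.9808187   1.69816642  0.77651077  1.06363191
  0.17300926]
[-0.01, 0.01, 0.52] [0.0, 0.0, 0.0]
-- at [0.477 0.377 0.066]
```

Emit:
apply_moves --linear '[[-0.01, 0.01, 0.15], [-0.01, 0.01, 0.3], [-0.01, 0.01, 0.42], [-0.01, 0.01, 0.52], [-0.01, 0.01, 0.52]]' --delta_rot '[[0, 0, 0], [0, 0, 0], [0, 0, 0], [0, 0, 0], [0, 0, 0]]'

```text
clock: 52.95
position: [0.4747, 0.3777, 0.0635]
tool_rot: [-3.132, -0.012, 3.137]
force: [0.3, -0.5, 0.0]
grip_width: 0.0856
finger_force: 0.0
```

Emit:
apply_moves --linear '[[0, 0, 0], [0, 0, 0], [0, 0, 0], [0, 0, 0], [0, 0, 0]]' --delta_rot '[[0, 0, 0], [0, 0, 0], [0, 0, 0], [0, 0, 0], [0, 0, 0]]' --gripper -1 --force 40

```text
clock: 53.37
position: [0.4753, 0.379, 0.0662]
tool_rot: [-3.135, -0.009, 3.138]
force: [0.6, 0.6, -0.1]
grip_width: 0.0255
finger_force: 0.0
```

Emit:
apply_moves --linear '[[0, 0, 0], [0, 0, 0], [0, 0, 0], [0, 0, 0], [0, 0, 0]]' --delta_rot '[[0, 0, 0], [0, 0, 0], [0, 0, 0], [0, 0, 0], [0, 0, 0]]'

```text
clock: 53.78
position: [0.4753, 0.3783, 0.0662]
tool_rot: [-3.133, -0.009, 3.137]
force: [-1.9, -7.6, 9.8]
grip_width: 0.0132
finger_force: 41.5
```

Emit:
apply_moves --linear '[[0, 0, 0], [0, 0, 0], [0, 0, 0], [0, 0, 0], [0, 0, 0]]' --delta_rot '[[0, 0, 0.05], [0, 0, 0.1], [0, 0, 0.15], [0, 0, 0.2], [0, 0, 0.25]]'

```text
clock: 54.2
position: [0.4756, 0.3788, 0.0662]
tool_rot: [-3.131, -0.004, 2.609]
force: [0.2, -1.7, 3.7]
grip_width: 0.0134
finger_force: 40.6
```

Emit:
apply_moves --linear '[[0, 0, 0], [0, 0, 0], [0, 0, 0], [0, 0, 0], [0, 0, 0]]' --delta_rot '[[0, 0, 0.05], [0, 0, 0.1], [0, 0, 0.15], [0, 0, 0.2], [0, 0, 0.25]]'

```text
clock: 54.62
position: [0.476, 0.3793, 0.0662]
tool_rot: [-3.132, 0.001, 2.085]
force: [3.4, 0.9, -0.9]
grip_width: 0.0133
finger_force: 40.3
```

Emit:
apply_moves --linear '[[0, 0, 0], [0, 0, 0], [0, 0, 0], [0, 0, 0], [0, 0, 0]]' --delta_rot '[[0, 0, 0.05], [0, 0, 0.1], [0, 0, 0.15], [0, 0, 0.2], [0, 0, 0.25]]'

```text
clock: 55.03
position: [0.4766, 0.3794, 0.0662]
tool_rot: [-3.134, 0.006, 1.561]
force: [7.6, 1.7, -3.5]
grip_width: 0.0134
finger_force: 40.0
```

Run:
```python
from h import *
p,r=now(); print(p,r.as_euler('xyz',degrees=True)); plan([(p,tool(65.6))],3)
```

```text
[0.47662061 0.37940562 0.06623698] [-179.58875308    0.31633056   89.4569102 ]
[0.0, 0.0, 0.0] [-0.003, 0.003, 0.199]
-- at [0.477 0.379 0.066]
```

Emit:
apply_moves --linear '[[0, 0, 0], [0, 0, 0], [0, 0, 0], [0, 0, 0], [0, 0, 0]]' --delta_rot '[[0, 0, 0.05], [0, 0, 0.1], [0, 0, 0.15], [0, 0, 0.2], [0, 0, 0.2]]'

```text
clock: 55.45
position: [0.4769, 0.3791, 0.0663]
tool_rot: [-3.138, 0.008, 1.14]
force: [9.8, 1.1, -4.5]
grip_width: 0.0132
finger_force: 40.1
```

Emit:
apply_moves --linear '[[0, 0, 0], [0, 0, 0], [0, 0, 0], [0, 0, 0], [0, 0, 0]]' --delta_rot '[[0, 0, 0], [0, 0, 0], [0, 0, 0], [0, 0, 0], [0, 0, 0]]' --gripper 0

```text
clock: 55.87
position: [0.475, 0.3789, 0.0657]
tool_rot: [-3.135, 0.011, 1.148]
force: [0.3, 0.3, 0.1]
grip_width: 0.0427
finger_force: 0.0
```

Emit:
apply_moves --linear '[[0, 0, -0.2], [0, 0, -0.4], [0, 0, -0.6], [0, 0, -0.8], [0, 0, -1]]' --delta_rot '[[0, 0, 0], [0, 0, 0], [0, 0, 0], [0, 0, 0], [0, 0, 0]]' --gripper 1

```text
clock: 56.28
position: [0.476, 0.3795, 0.1667]
tool_rot: [-3.135, 0.011, 1.148]
force: [0.3, -0.1, 1.0]
grip_width: 0.0852
finger_force: 0.0
```

Run:
```python
from h import *
q,ds=optics.grab_frame('side'); p,d=optics.grab_frame('top'); print('B',rect('top',d,(.635,-.149),.05,(.042,.065)),rect('side',ds,(.635,-.147),.045,(.042,.065)),'A',rect('top',d,(.648,.094),.05,(.042,.06)),rect('side',ds,(.648,.094),.05,(.042,.06)))
cv2.imwrite('pics/c11.png',np.hstack([crop(q,255,215,75,75,7),crop(q,180,140,75,75,3.5)[:, :262] if 0 else np.zeros((525,1,3),np.uint8)]))
K=(.4767,.379)
for a in(65.6,61,70): print(a,px('side',[[K[0]+.045*np.cos(np.radians(a)),K[1]+.045*np.sin(np.radians(a)),.062]]))
```

```text
B [ 632.9 -148.5   53.9   58.4   87.3  223. ] [ 632.  -143.3   70.5   57.    87.6  168. ] A [647.1  90.5  53.7  58.2  89.8 213. ] [645.6  95.5  68.6  56.   89.2 224. ]
65.6 [[294.3432268  267.06491651]]
61 [[293.1328401  266.90937919]]
70 [[295.50956237 267.14558243]]
```

View pics/c11.png

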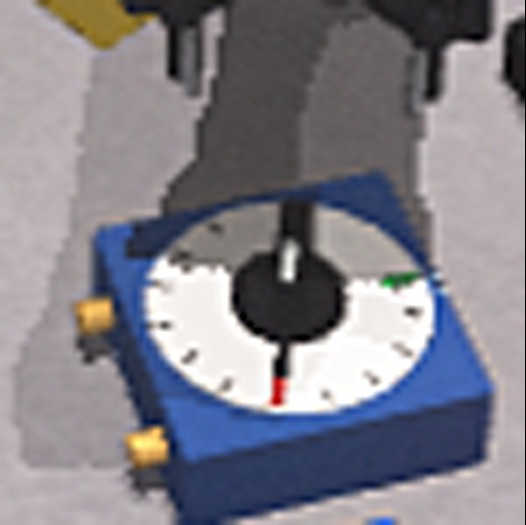

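```bash
python3 -c "
from workcell import workorder; print(workorder.job_done())"
```

```text
the job is handed in; nothing more can be done
None
```

The job is handed in: the knob went back to zero first, both covers present sit mouth-down within about 3 mm of ports 0 and 2 (one was knocked about 38 mm aside and put back), and the knob's pointer is at the red mark; the hand-in returned no verdict.

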